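Stack the idler hub on the cam lock fixture for a height check

ROBOT

A 6-joint arm with a two-finger parallel gripper is mounted at the origin on the work surface. World frame = base frame: x ahead of the robot, y to its left, z up, the work surface at z = 0. Lengths are in mm, angles in rad, forces in N, time in s.
With the tool pointing down it reaches from about 275 to 750 mm from the base axis. Payload 10.2 kg.
Tool frame: the origin (TCP) lies between the finger pads; the fingertips stand 11 mm ahead of it and the grasp point (between the pads) lies 8 mm behind it (ctrl.nose_length is the distance from the TCP to the fingertips, in mm); x points along the fingers, y is the direction in which the jaws open and shut, and the axes are right-handed (so a half turn about x gives the same grasp; the last joint's range is limited). The gripper opens to 85 mm and grips with 20 to 120 N. Pads are 22 mm wide; open, the fingers measure 114 mm over their backs; the gripper's body (76 mm by 85 mm) begins 54 mm behind the grasp point. The pads swing forward as they close: fully open they stand 13 mm farther back than shut.
Start: joints at [0.984, 0.313, 1.498, -0, 1.331, -0.223], TCP at [186.823, 490.641, 242.294] pointing down, gripper open.
Joint ranges: [-2.94, 2.94], [-0.97, 2.17], [0.19, 2.56], [-1.23, 4.37], [0.02, 3.11], [-2.88, 2.88]. Speed limits (rad/s): [2.39, 2.39, 3.01, 3.14, 3.14, 3.14].

INTERFACE

Orientations are given as a unit quaternion [w, x, y, z].
In Python, from rig import ctrl, capture, ticket gives the robot as it stands.
- The arm moves only by the tool step_arm, never from a script. Its argument "commands" is a list of rows, each a list of 2 entries, a list of its own where there are three numbers: the shift along the world's x, y, z normalised to -1 to 1, where 1 is 0.04 m, then the turn about the world's z normalised to -1 to 1, where 1 is 180 degrees. A call has 1 to 5 rows; each row shifts and turns the commanded pose from where the row before left it; what a row does not reach is not made up. A row lasts 1/10 s, in which the tool goes at most 50 mm and 8.59 degrees, less where a joint would pass 70% of its speed; a pose out of reach is approached as far as the arm can. A call with a number of a shift or a turn outside -1 to 1 is refused whole. A call with a gripper value outside its range is refused whole. "gripper" is the closure, from -1 (fully open) to 1 (shut), so that 0 is half open, set as the call begins (left out, the last holds). The fingers move at their own pace and stop on an object; "force" is the grip in N (left out, the last holds). Time passes only in rows, so rows that do not move let the fingers close. It gives the time, the measured TCP pose, the force and the opening at its end, in the units of the state.
- ctrl.sense(): the state, without advancing time (a new reading comes with each control period).
- capture(name): name is "scene" or "top" or "wrist"; returns a dict with "image" (420x560x3 uint8, blue, green, red), "fov_y" (degrees; the focal length in pixels is half the picture's height over the tangent of half this angle, whatever the lens; pixels are square), "cx", "cy" (the principal point, pixels), "origin" and "orientation" of the camera in the world. Camera axes: x right, y down, z forward; pixel columns grow to the right and rows downward; lengths in mm; the calibration is good to about 2 mm. A picture is of the moment at which its call begins. There is no depth.
- ticket.finish_job(): hands the job in, once; it reports no verdict.
The state is a dict: "time_s": time; "joints": joint angles; "dq": joint speeds; "tau": joint torques, N m; "eef_pos": TCP position; "ee_rot": TCP orientation; "force": force on the tool from outside, world axes, zero at the start; "wrist_torque": the same for the moment, N m; "grip_width": opening from 0.0 (shut) to 1.0 (fully open).
Only numpy, scipy, OpenCV 4.12 (cv2) and the standard library are available. Lean on these libraries where they do the work, as an engineer would, in place of code of your own. Each camera call takes 0.05 s, during which the arm holds its last target.

TASK

Build up the idler hub dry on the fixture's centring spigot so that I can check its overall height: first the aluminium hub, flange down on the fixture's face, then the black spacer ring, then the bronze bushing, flange down, and last the red end cap over the bushing's top. Lower each part fully home before you let go of it, do not let it drop down the spigot, and leave the finished stack standing free. The spigot is already locked, so do not knock the cam lever, and leave the height gauge, the bar stub and the spanner where they are.

Things in the scene. Friction and masses are not known exactly. Their poses are not given: they have to be found in the camera images.
- hub_c (a point): Bare aluminium flanged hub, 26 mm high, about 0.17 kg: flange 68 mm diameter, 8 mm thick, at the bottom (four small dark holes), above it a plain barrel 46 mm diameter, 18 mm high, to grip; through bore 25 mm. The point is its centre, on the axis 13 mm above its underside; z up the axis. Starts flange down in the tray or on the mat.
- spacer_c (a point): Black steel spacer, a plain ring 48 mm outside diameter, 25 mm bore, 16 mm high, both ends alike, about 0.16 kg. The point is its centre, on the axis 8 mm above its underside; z up the axis. Starts flat in the tray or on the mat.
- bushing_c (a point): Bronze flanged bushing, 36 mm high, about 0.22 kg: flange 52 mm diameter, 6 mm thick, at the bottom, above it a barrel 36 mm diameter, 30 mm high, to grip (top 5 mm bevelled to 31 mm); through bore 25 mm. The point is its centre, on the axis 18 mm above its underside; z up the axis. Starts flange down in the tray or on the mat.
- cap_c (a point): Red plastic end cap, 36 mm high, about 0.06 kg: a cup 52 mm diameter, 14 mm high, open underneath (recess 39 mm diameter, 10 mm deep, to go over the bushing's barrel), and on it a solid boss 28 mm diameter, 22 mm high, to grip. The point is its centre, on the axis 18 mm above the cup's lower rim; z up the axis. Starts cup down in the tray or on the mat.
- seat (a point): Centre of the bright round face (84 mm diameter, 60 mm above the bench) on the grey fixture, at the spigot's foot; z up. The spigot is 22 mm diameter, 60 mm tall, its top 10 mm tapering to 10 mm diameter; bores pass over it with 1.5 mm play all round. With all parts home their centres stand above this point: hub 13 mm, spacer 34 mm, bushing 60 mm, end cap 86 mm.
- lever_grip (a point): Middle of the grip of the fixture's long black cam lever, 170 mm from the spigot's axis. The lever reaches 223 mm out from the spigot's axis, away from the robot, rising from 25 mm at its root to 64 mm above the bench at its end. It can be knocked round the spigot's axis, stiffly (2 N m); it is to stay as it is.
- tray: Blue plastic tray, fixed: 260 mm along its x, 170 mm along its y, rim 22 mm above the bench, walls 4 mm, floor 4 mm. Origin: centre of its underside. Two of the four parts lie in it, about 60 mm either side of its centre along its x; the other two likewise on a flat green mat (same length, width and floor height, no walls) on the other side of the fixture.
- gauge_c (a point): Chrome height gauge: base block 100 x 64 x 34 mm with a thin upright beam, 234 mm high in all, 1.8 kg, at one far corner of the work. The point is the centre of the base block, 17 mm above the bench. To be left alone.
- stub_c (a point): Raw aluminium bar stub standing on end, a plain solid cylinder 45 mm diameter, 85 mm high, at the other far corner. The point is its centre. Not one of the parts; to be left alone.
- wrench: Steel spanner lying flat on the bench between robot and fixture, roughly across, 170 mm long, about 10 mm high. Origin near its middle, on the bench. To be left alone.
There are look-alikes about, which are no part of the job. Leave any blue, pink or yellow look-alike of the part that bears hub_c alone.

How it is judged (in metres and radians):
On the way, in this order (a step that is already met when the one before it is completed fails the run):
1. the aluminium hub is home on the fixture's face (z of hub_c in the frame of seat between 0.01 and 0.016 m and horizontal distance between hub_c and seat below 0.006 m and angle between hub_c's own z axis and vertical below 0.08 rad), for 0.2 s.
2. the black spacer is down on the hub (z of spacer_c in the frame of seat between 0.031 and 0.037 m and horizontal distance between spacer_c and seat below 0.006 m and angle between spacer_c's own z axis and vertical below 0.08 rad), for 0.2 s.
3. the bronze bushing is flange down on the spacer (z of bushing_c in the frame of seat between 0.057 and 0.063 m and horizontal distance between bushing_c and seat below 0.006 m and angle between bushing_c's own z axis and vertical below 0.08 rad), for 0.2 s.
4. the red end cap is fully over the bushing's top (z of cap_c in the frame of seat between 0.083 and 0.089 m and horizontal distance between cap_c and seat below 0.006 m and angle between cap_c's own z axis and vertical below 0.08 rad), for 0.2 s.
At the end, for the whole second after the job is handed in: Hub, spacer, bushing and end cap stand stacked on the spigot in that order from the bottom, each within 6 mm of the spigot's axis, within 3 mm of its fully seated height and within 0.08 rad (about 4.5 degrees) of upright, all at rest (under 20 mm/s) and untouched (all of step 1 and all of step 2 and all of step 3 and all of step 4 and linear speed of each of hub, spacer, bushing, end_cap below 0.02 m/s).
It fails at once if a part was let fall down the spigot or onto the stack instead of being lowered ((horizontal distance between hub_c and seat below 0.015 m and z of hub_c in the frame of seat below 0.063 m and linear speed of hub above 0.5 m/s) or (horizontal distance between spacer_c and seat below 0.015 m and z of spacer_c in the frame of seat below 0.084 m and linear speed of spacer above 0.5 m/s) or (horizontal distance between bushing_c and seat below 0.015 m and z of bushing_c in the frame of seat below 0.11 m and linear speed of bushing above 0.5 m/s) or (horizontal distance between cap_c and seat below 0.015 m and z of cap_c in the frame of seat below 0.136 m and linear speed of end_cap above 0.5 m/s)).
It fails at once if the cam lever's grip was moved more than 30 mm (distance of lever_grip from where it was at the start of the episode above 0.03 m).
It fails at once if the height gauge was moved more than 30 mm (distance of gauge_c from where it was at the start of the episode above 0.03 m).
It fails at once if the bar stub was moved more than 30 mm (distance of stub_c from where it was at the start of the episode above 0.03 m).
It fails at once if the spanner was moved more than 30 mm (distance of wrench from where it was at the start of the episode above 0.03 m).
It also fails if it takes over 120 s, if anything falls off the work surface, if the arm or the gripper's body presses on something with over 40 N, if the wrist force passes 120 N, or if a joint passes its speed limit or range.

## Working session

There is one attempt and no reset: what is moved stays moved. The work goes in short steps, Python scripts to look and compute and a tool call to move; the robot and the scene stay as the last step left them, time stands still between calls to the robot, and variables do not carry over. Pictures are saved under pics/ and viewed, and the job is handed in when it is done.

Besides the shell and the picture viewer there is one more tool, called after ">>>" as a command line: name --argument value ..., lists and objects as JSON in quotes. step_arm: Moves the arm, as the interface text tells. Its arguments: {"type":"object","properties":{"commands":{"type":"array","items":{"type":"array"}},"gripper":{"type":"number"},"force":{"type":"number"}},"required":["commands"]}

```bash
ls; mkdir -p pics; python3 - <<'E'
from rig import ctrl, capture, ticket
import cv2
for n in ("scene","top","wrist"):
    d=capture(n); cv2.imwrite(f"pics/{n}0.png",d["image"]); print(n,{k:v for k,v in d.items() if k!="image"})
print(ctrl.sense())
E
```

```text
pics
scene {'fov_y': 55.50288504305223, 'cx': 280.02553060877506, 'cy': 202.984900453515, 'origin': array([1201.637555  , -352.73158125,  728.07028617]), 'orientation': array([-0.33075586,  0.75786015,  0.52036625, -0.21323113])}
top {'fov_y': 45.59576346244298, 'cx': 281.74908321227554, 'cy': 203.49058884620982, 'origin': array([ 451.92440376,  -58.24072426, 1252.07960226]), 'orientation': array([ 0.04097573, -0.69933549,  0.71239835, -0.04170685])}
wrist {'fov_y': 64.19249945783454, 'cx': 282.52202950492824, 'cy': 210.04027854670545, 'origin': array([117.13464124, 516.64655569, 374.00825551]), 'orientation': array([0.12138596, 0.81429978, 0.56150898, 0.08299987])}
{'time_s': 0.15, 'joints': array([ 9.83587193e-01,  3.13302167e-01,  1.49823488e+00, -1.08863696e-05,
        1.33098815e+00, -2.23389209e-01]), 'dq': array([ 0.00071361,  0.00122685, -0.00061503, -0.00013929, -0.00082063,
        0.000895  ]), 'tau': array([ 2.38123081e-03, -4.12361205e+01, -2.59799695e+01, -7.46619457e-05,
        3.16517777e-03,  2.63682452e-06]), 'eef_pos': array([186.73015608, 490.48539263, 241.88683452]), 'ee_rot': array([ 0.69531301,  0.12761614,  0.69556615, -0.12822507]), 'force': array([0.74029869, 0.11970257, 0.3709004 ]), 'wrist_torque': array([ 0.07817687, -0.0021392 ,  0.02746862]), 'grip_width': 0.9974413493144916}
```

View pics/scene0.png

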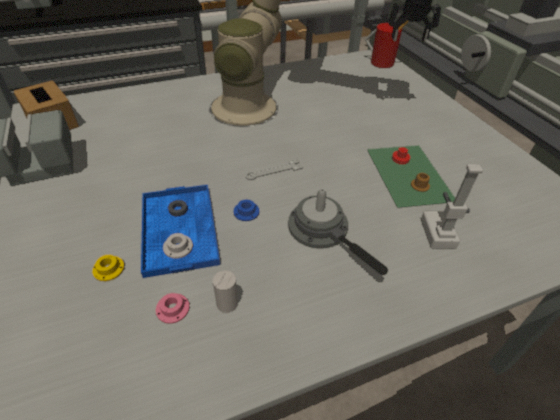

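View pics/top0.png

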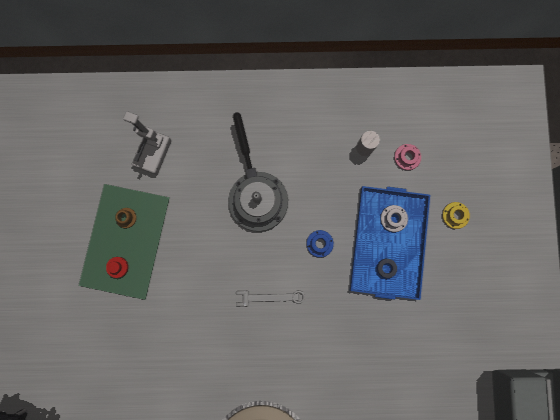

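View pics/wrist0.png

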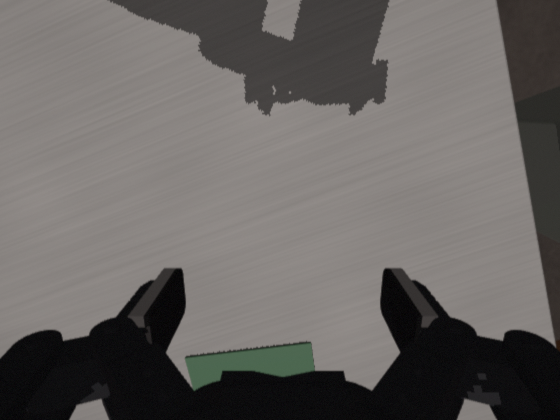

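The scene and top views agree. The mat is on the left (top view), with the bronze bushing at (125,217) and the red cap at (117,267). The tray is on the right, with a bare grey hub at (395,218) and the black ring at (387,268). There are four hub-shaped things: bare metal in the tray (395,218), blue (320,243), pink (407,157) and yellow (456,215). Only the one in the tray is bare aluminium. I'll confirm that in an enlarged crop.

```bash
cat > h.py <<'E'
import numpy as np, cv2
from scipy.spatial.transform import Rotation as R
def rot(q): return R.from_quat([q[1],q[2],q[3],q[0]]).as_matrix()
def ray(d,u,v):
    H=d["image"].shape[0]; f=H/2/np.tan(np.radians(d["fov_y"]/2))
    return rot(d["orientation"])@np.array([(u-d["cx"])/f,(v-d["cy"])/f,1.])
def px2w(d,u,v,z):
    r=ray(d,u,v); o=np.array(d["origin"]); return o+r*(z-o[2])/r[2]
def w2px(d,p):
    H=d["image"].shape[0]; f=H/2/np.tan(np.radians(d["fov_y"]/2))
    c=rot(d["orientation"]).T@(np.array(p,float)-d["origin"]); return c[:2]/c[2]*f+[d["cx"],d["cy"]]
def crop(d,name,x0,y0,x1,y1,s):
    c=d["image"][y0:y1,x0:x1]; cv2.imwrite(f"pics/{name}.png",cv2.resize(c,None,fx=s,fy=s,interpolation=cv2.INTER_CUBIC))
E
python3 - <<'E'
from rig import capture
from h import *
import pickle
d=capture("top"); pickle.dump(d,open("top.pkl","wb"))
e=capture("scene"); pickle.dump(e,open("scene.pkl","wb"))
crop(d,"tray",345,180,445,305,4.8); crop(d,"mat",75,175,175,305,4.6); crop(d,"fix",215,155,305,240,7)
E
```

```text
(no output)
```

View pics/tray.png

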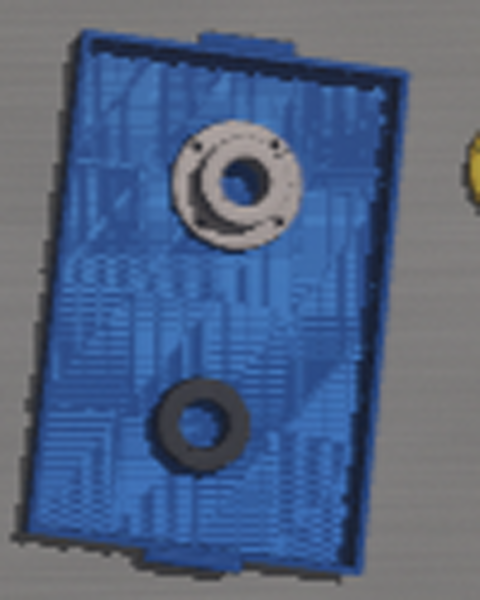

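View pics/mat.png

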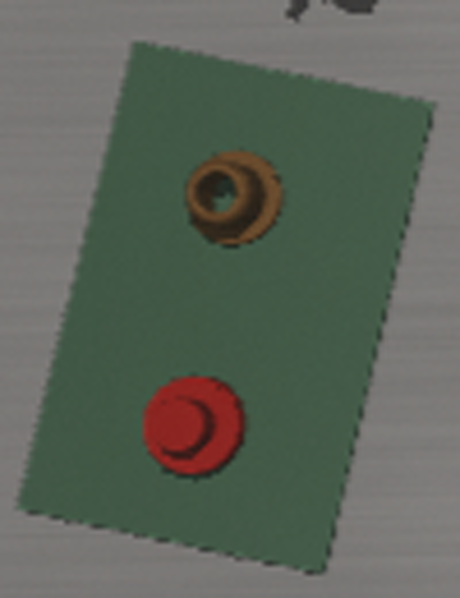

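View pics/fix.png

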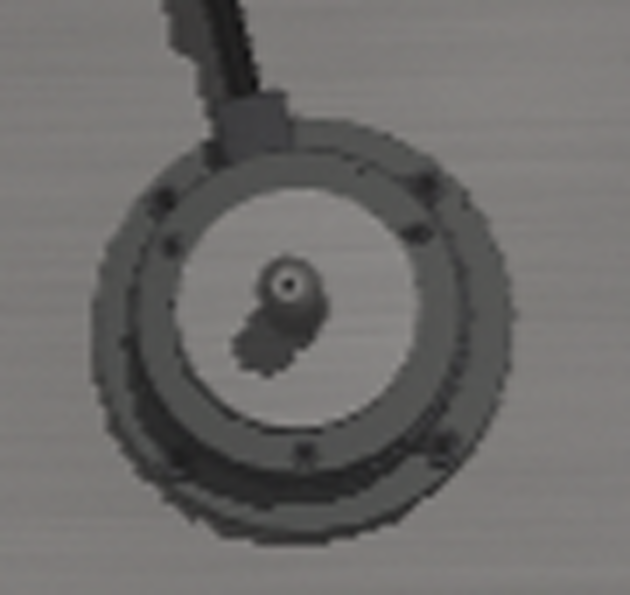

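```bash
python3 - <<'E'
import pickle; from h import *
d=pickle.load(open("top.pkl","rb"));e=pickle.load(open("scene.pkl","rb"))
for n,x0,y0,s,u,v,z in [("hubflange",345,180,4.8,238,185,12),("hubtop",345,180,4.8,244,183,30),("spacer",345,180,4.8,204,424,20),("bush top",75,175,4.6,220,197,40),("bush fl",75,175,4.6,235,198,10),("cap boss",75,175,4.6,178,427,40),("cap cup",75,175,4.6,195,427,18),("seat",215,155,7,297,309,60),("spigtip",215,155,7,289,285,120)]:
    p=px2w(d,x0+u/s-.5+.5/s,y0+v/s-.5+.5/s,z); print(n,p.round(1),"scene px",w2px(e,p).round(1))
for c in [(345+85/4.8,180+32/4.8),(345+408/4.8,180+72/4.8),(345+358/4.8,180+573/4.8)]: print("tray",px2w(d,*c,22).round(0))
crop(e,"s_tray",130,180,230,275,7); crop(e,"s_fix",275,180,365,250,8); crop(e,"s_mat",365,140,455,205,8)
E
```

```text
hubflange [ 555.7 -340.2   12. ] scene px [176.6 244.5]
hubtop [ 555.2 -339.2   30. ] scene px [175.7 239.1]
spacer [ 433.3 -315.6   20. ] scene px [176.4 205.2]
bush top [567.4 327.6  40. ] scene px [421.2 175. ]
bush fl [569.5 329.   10. ] scene px [419.2 183.7]
cap boss [447.  347.3  40. ] scene px [402.1 149. ]
cap cup [446.7 345.7  18. ] scene px [399.8 155.1]
seat [604.7  -1.5  60. ] scene px [318.8 208.1]
spigtip [604.9  -1.8 120. ] scene px [321.1 189.6]
tray [ 635. -263.   22.]
tray [ 611. -429.   22.]
tray [ 356. -391.   22.]
```

View pics/s_tray.png

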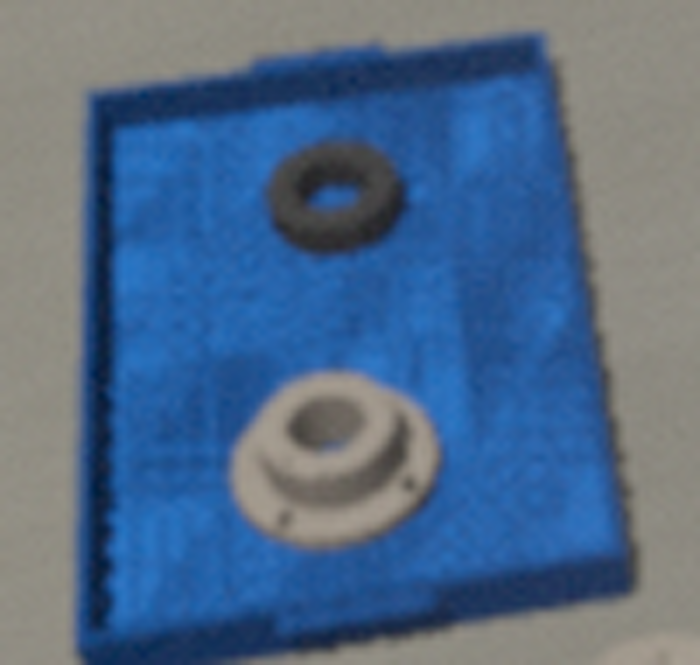

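View pics/s_fix.png

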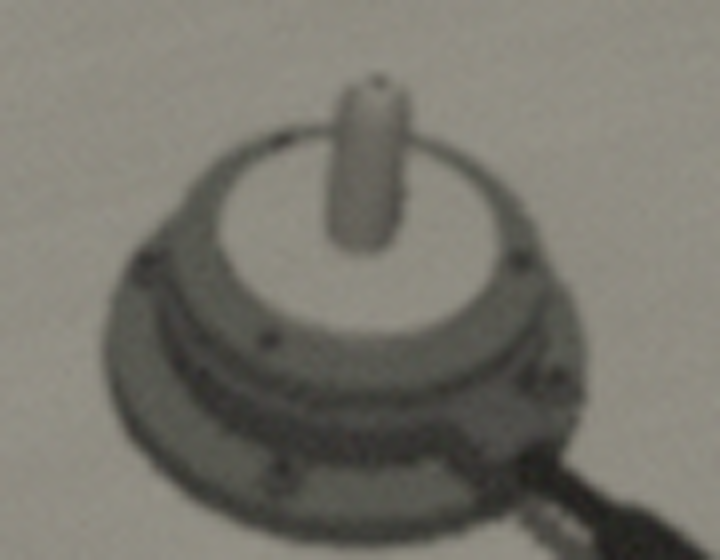

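View pics/s_mat.png

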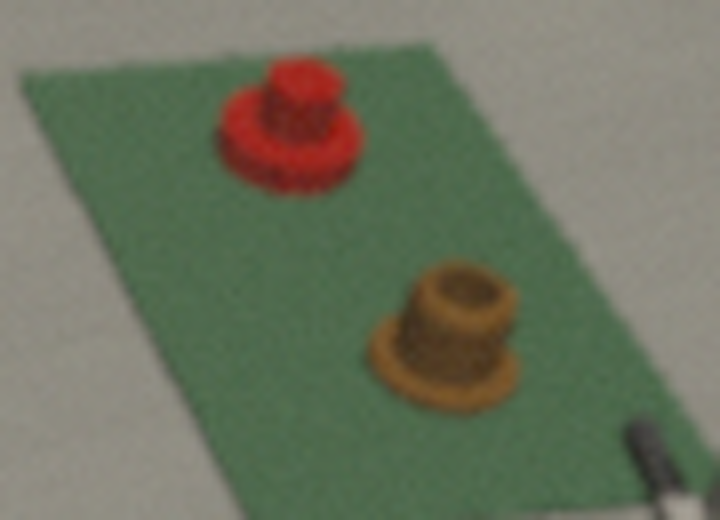

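```bash
cat >> h.py <<'E'
def st():
    from rig import ctrl
    s=ctrl.sense(); M=rot(s["ee_rot"]); y=M[:,1]
    print("t %.2f"%s["time_s"],"pos",s["eef_pos"].round(1),"x",M[:,0].round(3),"jaw yaw deg %.1f"%np.degrees(np.arctan2(y[1],y[0])),"F",s["force"].round(1),"T",s["wrist_torque"].round(2),"gw %.3f"%s["grip_width"],"j",s["joints"].round(2))
    return s
def go(tx,ty,tz):
    from rig import ctrl
    p=ctrl.sense()["eef_pos"]; dd=np.array([tx,ty,tz])-p; print("delta",dd.round(1),"units",(dd/40).round(3))
E
python3 - <<'E'
from h import *; from rig import ctrl
st(); print(ctrl.nose_length); go(555,-339,200)
E
```

```text
t 0.25 pos [186.8 490.6 242.1] x [-0. -0. -1.] jaw yaw deg 69.2 F [-0.1 -0.3  0. ] T [ 0.02 -0.01 -0.02] gw 0.998 j [ 0.98  0.31  1.5  -0.    1.33 -0.22]
11.0
delta [ 368.2 -829.6  -42.1] units [  9.206 -20.739  -1.051]
```

>>> step_arm --commands '[[[0.43, -0.72, 0], 0.04], [[0.43, -0.72, 0], 0.03], [[0.43, -0.72, 0], 0], [[0.43, -0.72, 0], 0], [[0.43, -0.72, 0], 0]]'

```text
time_s: 0.75
eef_pos: [273.3, 345.4, 242.3]
ee_rot: [0.705, 0.051, 0.705, -0.051]
force: [0.1, 0.7, 0.2]
grip_width: 0.999
```

>>> step_arm --commands '[[[0.43, -0.72, 0], 0], [[0.43, -0.72, 0], 0], [[0.43, -0.72, 0], 0], [[0.43, -0.72, 0], 0], [[0.43, -0.72, 0], 0]]'

```text
time_s: 1.25
eef_pos: [359.3, 201.4, 242.3]
ee_rot: [0.705, 0.051, 0.705, -0.051]
force: [0.2, 0.9, -0.1]
grip_width: 0.999
```

>>> step_arm --commands '[[[0.43, -0.72, 0], 0], [[0.43, -0.72, 0], 0], [[0.43, -0.72, 0], 0], [[0.43, -0.72, 0], 0], [[0.43, -0.72, 0], 0]]'

```text
time_s: 1.75
eef_pos: [445.3, 57.3, 242.3]
ee_rot: [0.705, 0.051, 0.705, -0.051]
force: [0.6, 1.0, 0.1]
grip_width: 1.0
```

>>> step_arm --commands '[[[0.43, -0.72, 0], 0], [[0.43, -0.72, 0], 0], [[0, 0, 0], 0], [[0, 0, 0], 0], [[0, 0, 0], 0]]'

```text
time_s: 2.25
eef_pos: [478.8, 1.7, 242.3]
ee_rot: [0.705, 0.051, 0.705, -0.051]
force: [0.1, 0.1, 0.0]
grip_width: 1.0
```

```bash
python3 - <<'E'
from h import *; from rig import capture
import pickle
st(); d=capture("wrist"); pickle.dump(d,open("w1.pkl","wb")); cv2.imwrite("pics/w1.png",d["image"]); print(d["origin"],rot(d["orientation"])[:,2], w2px(d,(604.8,-1.6,120)),w2px(d,(604.8,-1.6,60)))
E
```

```text
t 2.25 pos [478.8   1.7 242.3] x [-0.  0. -1.] jaw yaw deg 81.8 F [0.1 0.1 0. ] T [ 0.04  0.05 -0.05] gw 1.000 j [-0.24  0.21  1.63  0.    1.3  -1.67]
[405.13941142  11.9803727  374.49284657] [ 0.28786156 -0.04150729 -0.95677211] [299.21254271 339.86222181] [296.54624665 302.82146568]
```

View pics/w1.png

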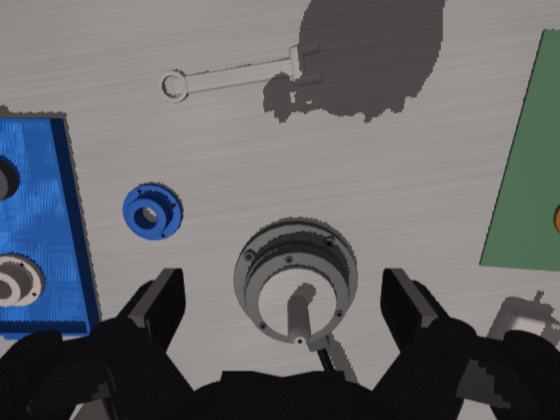

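The wrist picture puts the spigot tip at (300,341), against a top-camera prediction of (299,340), so the seat at about (604.8, -1.6) is confirmed. Next I'll go to a viewpoint in front of the hub.

>>> step_arm --commands '[[[-0.12, -0.84, 0], 0], [[-0.12, -0.84, 0], 0], [[-0.12, -0.84, 0], 0], [[-0.12, -0.84, 0], 0], [[-0.12, -0.84, 0], 0]]' --gripper -0.6

```text
time_s: 2.8
eef_pos: [454.9, -167.4, 242.6]
ee_rot: [0.705, 0.05, 0.705, -0.05]
force: [-0.2, 0.2, 0.5]
grip_width: 0.797
```

>>> step_arm --commands '[[[-0.12, -0.84, 0], 0], [[-0.12, -0.84, 0], 0], [[-0.12, -0.84, 0], 0], [[-0.12, -0.84, 0], 0], [[-0.12, -0.84, 0], 0]]'

```text
time_s: 3.3
eef_pos: [431.2, -335.4, 242.5]
ee_rot: [0.705, 0.05, 0.705, -0.05]
force: [-0.3, 0.6, -0.2]
grip_width: 0.801
```

>>> step_arm --commands '[[[0, 0, 0], 0], [[0, 0, 0], 0]]'

```text
time_s: 3.5
eef_pos: [431.3, -334.4, 242.2]
ee_rot: [0.705, 0.051, 0.705, -0.051]
force: [0.3, 0.1, -0.0]
grip_width: 0.802
```

```bash
python3 - <<'E'
from h import *; from rig import capture
import pickle
st(); d=capture("wrist"); pickle.dump(d,open("w2.pkl","wb")); cv2.imwrite("pics/w2.png",d["image"])
print(w2px(d,(555.3,-339.5,30)),w2px(d,(555.3,-339.5,12)),w2px(d,(433.3,-315.6,20)))
crop(d,"w2c",180,80,400,320,2.5)
E
```

```text
t 3.50 pos [ 431.3 -334.4  242.2] x [-0.     0.001 -1.   ] jaw yaw deg 81.8 F [ 0.3  0.1 -0. ] T [ 0.01  0.02 -0.  ] gw 0.802 j [-0.87  0.36  1.43  0.    1.35 -2.3 ]
[293.78537508 287.13052859] [293.30165747 279.51001095] [300.35808404 179.78066739]
```

View pics/w2c.png

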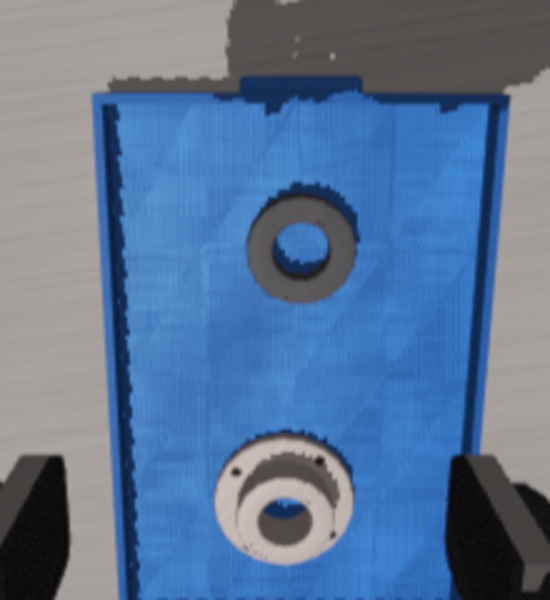

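>>> step_arm --commands '[[[0.62, -0.025, -0.5], 0], [[0.62, -0.025, -0.5], 0], [[0.62, -0.025, -0.5], 0], [[0.62, -0.02, -0.5], 0], [[0.63, -0.02, -0.5], 0]]'

```text
time_s: 4.05
eef_pos: [557.1, -337.8, 141.9]
ee_rot: [0.705, 0.05, 0.705, -0.05]
force: [0.1, -0.9, 0.4]
grip_width: 0.799
```

>>> step_arm --commands '[[[0, 0, -0.6], 0], [[0, 0, -0.6], 0], [[0, 0, -0.6], 0], [[0, 0, -0.5], 0], [[0, 0, 0], 0]]'

```text
time_s: 4.55
eef_pos: [555.0, -337.1, 47.9]
ee_rot: [0.704, 0.051, 0.707, -0.049]
force: [-0.3, -0.2, 0.2]
grip_width: 0.799
```

```bash
python3 - <<'E'
from h import *
st(); go(555.8,-339.2,23.5)
E
```

```text
t 4.55 pos [ 555.  -337.1   47.9] x [-0.004  0.003 -1.   ] jaw yaw deg 81.9 F [-0.3 -0.2  0.2] T [-0.02  0.02  0.02] gw 0.799 j [-0.73  0.78  1.28  0.    1.08 -2.15]
delta [  0.8  -2.1 -24.4] units [ 0.02  -0.052 -0.61 ]
```

>>> step_arm --commands '[[[0.02, -0.05, -0.3], 0], [[0, 0, -0.31], 0], [[0, 0, 0], 0], [[0, 0, 0], 0]]'

```text
time_s: 4.95
eef_pos: [556.5, -341.5, 26.0]
ee_rot: [0.705, 0.051, 0.705, -0.051]
force: [1.0, 0.2, -0.2]
grip_width: 0.799
```

```bash
python3 - <<'E'
from h import *
st(); go(555.8,-339.2,23.5)
E
```

```text
t 4.95 pos [ 556.5 -341.5   26. ] x [ 0. -0. -1.] jaw yaw deg 81.8 F [ 1.   0.2 -0.2] T [-0.05  0.01  0.03] gw 0.799 j [-0.73  0.81  1.29  0.    1.04 -2.16]
delta [-0.7  2.3 -2.5] units [-0.017  0.058 -0.063]
```

>>> step_arm --commands '[[[-0.02, 0.055, -0.06], 0], [[0, 0, 0], 0], [[0, 0, 0], 0]]'

```text
time_s: 5.25
eef_pos: [555.7, -339.3, 23.8]
ee_rot: [0.705, 0.051, 0.705, -0.051]
force: [-0.5, -0.2, 0.6]
grip_width: 0.803
```

>>> step_arm --commands '[[[0, 0, 0], 0], [[0, 0, 0], 0], [[0, 0, 0], 0], [[0, 0, 0], 0], [[0, 0, 0], 0]]' --gripper 1 --force 40

```text
time_s: 5.75
eef_pos: [555.8, -339.6, 23.9]
ee_rot: [0.705, 0.051, 0.705, -0.051]
force: [0.2, -1.1, 3.9]
grip_width: 0.511
```

```bash
python3 - <<'E'
from h import *; from rig import capture
st()
d=capture("wrist"); crop(d,"w3",100,180,460,420,2)
E
```

```text
t 5.75 pos [ 555.8 -339.6   23.9] x [ 0.001 -0.001 -1.   ] jaw yaw deg 81.8 F [ 0.2 -1.1  3.9] T [-0.07  0.03  0.01] gw 0.511 j [-0.73  0.81  1.29 -0.    1.04 -2.15]
```

View pics/w3.png

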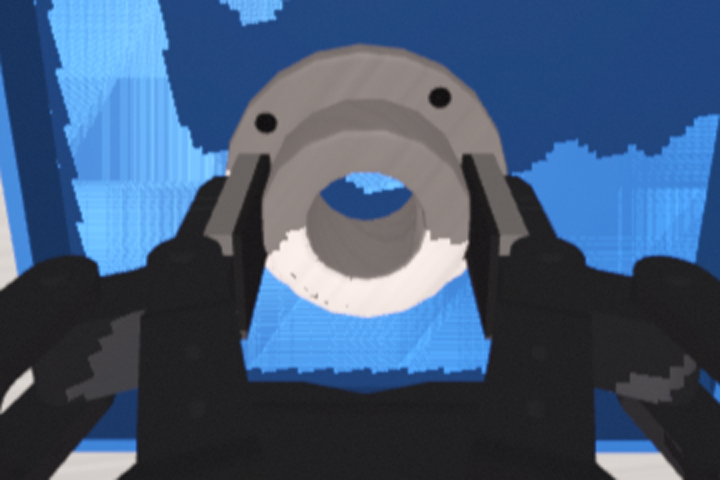

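The picture shows the pads either side of the barrel. I'll firm up the grip and lift.

>>> step_arm --commands '[[[0, 0, 0], 0], [[0, 0, 0], 0], [[0, 0, 0.15], 0], [[0, 0, 0.3], 0], [[0, 0, 0.55], 0]]' --force 60

```text
time_s: 6.3
eef_pos: [554.9, -338.6, 62.8]
ee_rot: [0.704, 0.052, 0.706, -0.05]
force: [0.4, -0.7, -1.5]
grip_width: 0.503
```

>>> step_arm --commands '[[[0, 0, 0.8], 0], [[0, 0, 0.8], 0], [[0, 0, 0.8], 0], [[0, 0, 0.8], 0], [[0, 0, 0.4], 0]]'

```text
time_s: 6.8
eef_pos: [556.0, -339.6, 211.4]
ee_rot: [0.706, 0.05, 0.704, -0.052]
force: [1.1, -0.0, -2.0]
grip_width: 0.509
```

```bash
python3 - <<'E'
from h import *; from rig import capture
st(); go(605.2,-1.3,200)
d=capture("wrist"); crop(d,"w4",100,180,460,420,2)
E
```

```text
t 6.80 pos [ 556.  -339.6  211.4] x [ 0.003 -0.003 -1.   ] jaw yaw deg 81.8 F [ 1.1 -0.  -2. ] T [ 0.04 -0.04 -0.03] gw 0.509 j [-0.73  0.62  1.12  0.    1.4  -2.15]
delta [ 49.2 338.3 -11.4] units [ 1.23   8.456 -0.284]
```

View pics/w4.png

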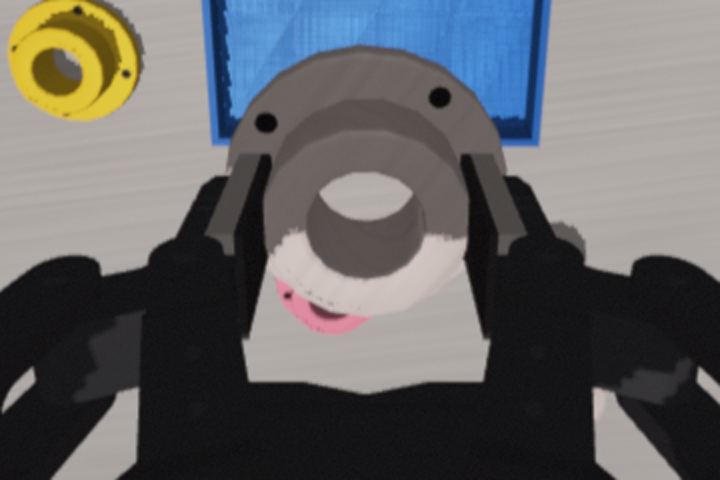

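```bash
python3 - <<'E'
from h import *; from rig import capture
s=st(); d=capture("wrist"); p=px2w(d,283.3,291.5,s["eef_pos"][2]+6.1); print(p, p-s["eef_pos"])
E
```

```text
t 6.85 pos [ 556.4 -339.9  213.1] x [ 0.005 -0.004 -1.   ] jaw yaw deg 81.8 F [-0.4 -0.3  0.8] T [-0.06 -0.02  0.03] gw 0.508 j [-0.73  0.62  1.11  0.    1.4  -2.15]
[ 556.5020499  -339.89555755  219.15985243] [ 7.93463375e-02 -3.31655850e-03  6.10000000e+00]
```

>>> step_arm --commands '[[[0.1, 0.5, 0], 0], [[0.12, 0.85, 0], 0], [[0.12, 0.85, 0], 0], [[0.12, 0.85, 0], 0], [[0.12, 0.85, 0], 0]]'

```text
time_s: 7.4
eef_pos: [578.3, -180.6, 206.0]
ee_rot: [0.704, 0.051, 0.706, -0.05]
force: [-0.5, 0.3, -0.8]
grip_width: 0.504
```

>>> step_arm --commands '[[[0.12, 0.85, 0], 0], [[0.12, 0.85, 0], 0], [[0.12, 0.85, 0], 0], [[0.12, 0.85, 0], 0], [[0.12, 0.85, 0], 0]]'

```text
time_s: 7.9
eef_pos: [601.9, -10.7, 206.0]
ee_rot: [0.704, 0.051, 0.706, -0.05]
force: [1.1, -1.6, -1.7]
grip_width: 0.508
```

>>> step_arm --commands '[[[0.04, 0.2, 0], 0], [[0, 0, 0], 0], [[0, 0, 0], 0]]'

```text
time_s: 8.2
eef_pos: [604.0, -5.8, 206.8]
ee_rot: [0.705, 0.051, 0.706, -0.051]
force: [0.3, -0.1, -1.6]
grip_width: 0.508
```

```bash
python3 - <<'E'
from h import *
st();go(605.2,-1.3,145)
E
```

```text
t 8.20 pos [604.   -5.8 206.8] x [-0.001 -0.    -1.   ] jaw yaw deg 81.7 F [ 0.3 -0.1 -1.6] T [-0.03  0.05  0.03] gw 0.508 j [-0.2   0.51  1.3  -0.    1.33 -1.63]
delta [  1.2   4.5 -61.8] units [ 0.03   0.112 -1.545]
```

>>> step_arm --commands '[[[0.03, 0.11, -0.5], 0], [[0, 0, -0.5], 0], [[0, 0, -0.5], 0], [[0, 0, 0], 0], [[0, 0, 0], 0]]'

```text
time_s: 8.7
eef_pos: [605.7, -1.9, 147.9]
ee_rot: [0.705, 0.051, 0.705, -0.051]
force: [0.8, 0.1, -0.9]
grip_width: 0.509
```

```bash
python3 - <<'E'
from h import *; from rig import capture
st();go(605.2,-1.3,118)
d=capture("wrist"); crop(d,"w5",180,220,400,400,3.5)
e=capture("scene"); crop(e,"s5",260,130,390,230,6)
E
```

```text
t 8.70 pos [605.7  -1.9 147.9] x [-0. -0. -1.] jaw yaw deg 81.7 F [ 0.8  0.1 -0.9] T [-0.03 -0.05 -0.  ] gw 0.509 j [-0.2   0.57  1.37 -0.    1.21 -1.62]
delta [ -0.5   0.6 -29.9] units [-0.012  0.015 -0.747]
```

View pics/w5.png

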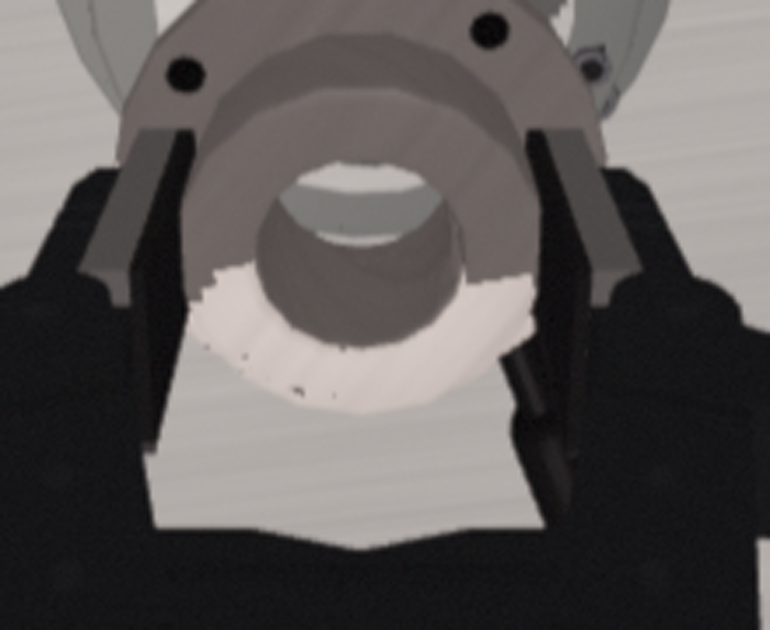

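View pics/s5.png

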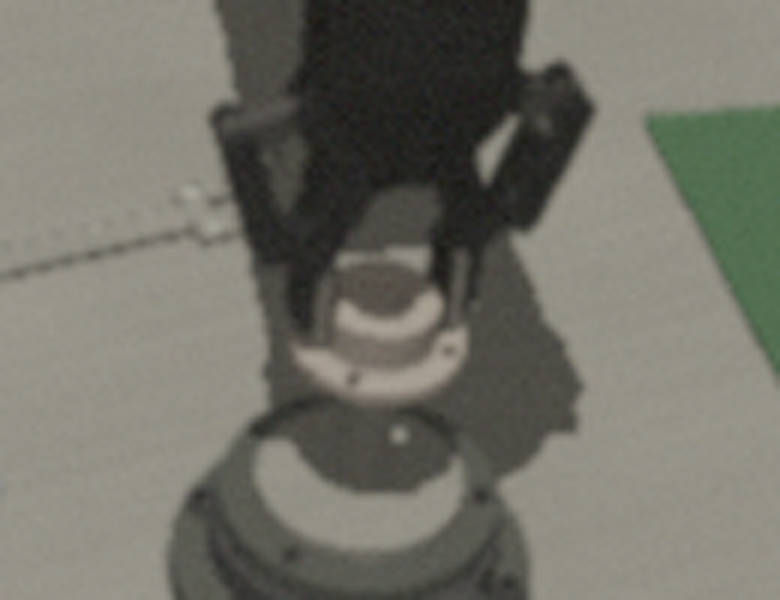

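The hub is held square over the spigot. Lowering in small steps.

>>> step_arm --commands '[[[-0.01, 0.01, -0.15], 0], [[0, 0, -0.15], 0], [[0, 0, -0.1], 0], [[0, 0, -0.1], 0], [[0, 0, 0], 0]]'

```text
time_s: 9.3
eef_pos: [605.0, -0.5, 126.8]
ee_rot: [0.705, 0.051, 0.706, -0.051]
force: [-0.1, 0.0, -1.7]
grip_width: 0.506
```

```bash
python3 - <<'E'
from h import *
st();go(605.2,-1.3,80)
E
```

```text
t 9.30 pos [ 6.050e+02 -5.000e-01  1.268e+02] x [-0.001  0.    -1.   ] jaw yaw deg 81.8 F [-0.1  0.  -1.7] T [-0.01  0.   -0.05] gw 0.506 j [-0.19  0.59  1.39 -0.    1.16 -1.62]
delta [  0.2  -0.8 -46.8] units [ 0.006 -0.02  -1.17 ]
```

>>> step_arm --commands '[[[0, 0, -0.2], 0], [[0, 0, -0.2], 0], [[0, 0, -0.2], 0], [[0, 0, -0.2], 0], [[0, 0, -0.1], 0]]'

```text
time_s: 9.8
eef_pos: [604.9, -0.5, 90.3]
ee_rot: [0.705, 0.051, 0.706, -0.051]
force: [0.3, -0.0, -0.5]
grip_width: 0.501
```

>>> step_arm --commands '[[[0, 0, -0.1], 0], [[0, 0, 0], 0], [[0, 0, 0], 0]]'

```text
time_s: 10.1
eef_pos: [605.4, -0.6, 87.7]
ee_rot: [0.705, 0.051, 0.705, -0.051]
force: [0.0, -0.2, -1.2]
grip_width: 0.507
```

```bash
python3 - <<'E'
from h import *
st();go(605.2,-1.3,80)
E
```

```text
t 10.10 pos [ 6.054e+02 -6.000e-01  8.770e+01] x [ 0. -0. -1.] jaw yaw deg 81.8 F [ 0.  -0.2 -1.2] T [-0.    0.02 -0.03] gw 0.507 j [-0.19  0.64  1.42 -0.    1.08 -1.62]
delta [-0.2 -0.7 -7.7] units [-0.004 -0.018 -0.192]
```

>>> step_arm --commands '[[[0, 0, -0.1], 0], [[0, 0, -0.05], 0], [[0, 0, -0.03], 0], [[0, 0, 0], 0]]'

```text
time_s: 10.5
eef_pos: [605.2, -0.5, 80.2]
ee_rot: [0.705, 0.051, 0.705, -0.051]
force: [-0.4, 0.0, -2.1]
grip_width: 0.505
```

>>> step_arm --commands '[[[0, 0, -0.02], 0], [[0, 0, 0], 0], [[0, 0, 0], 0]]'

```text
time_s: 10.8
eef_pos: [605.3, -0.6, 80.0]
ee_rot: [0.705, 0.051, 0.705, -0.051]
force: [-3.3, -0.3, 5.0]
grip_width: 0.505
```

```bash
python3 - <<'E'
from h import *
st()
E
```

```text
t 10.80 pos [ 6.053e+02 -6.000e-01  8.000e+01] x [ 0. -0. -1.] jaw yaw deg 81.8 F [-3.3 -0.3  5. ] T [ 0.05  0.49 -0.03] gw 0.505 j [-0.19  0.65  1.43 -0.    1.06 -1.62]
```

Contact comes at TCP z 80.0, as computed. One more light press, then release slowly.

>>> step_arm --commands '[[[0, 0, -0.015], 0], [[0, 0, 0], 0], [[0, 0, 0], 0]]'

```text
time_s: 11.1
eef_pos: [605.3, -0.6, 80.0]
ee_rot: [0.706, 0.051, 0.705, -0.051]
force: [-5.1, 0.4, 9.9]
grip_width: 0.507
```

>>> step_arm --commands '[[[0, 0, 0], 0], [[0, 0, 0], 0], [[0, 0, 0], 0]]' --gripper -0.6

```text
time_s: 11.4
eef_pos: [605.2, -0.6, 78.6]
ee_rot: [0.705, 0.051, 0.705, -0.051]
force: [0.1, -0.4, 0.1]
grip_width: 0.802
```

>>> step_arm --commands '[[[0, 0, 0.3], 0], [[0, 0, 0.7], 0], [[0, 0, 0.9], 0], [[0, 0, 0.9], 0], [[0, 0, 0.4], 0]]'

```text
time_s: 11.9
eef_pos: [606.1, -0.7, 211.5]
ee_rot: [0.707, 0.051, 0.703, -0.051]
force: [-0.4, -0.6, -1.2]
grip_width: 0.802
```

```bash
python3 - <<'E'
from h import *; from rig import capture
st(); go(434,-315.2,190)
e=capture("scene"); crop(e,"s6",260,130,390,250,5);d=capture("top"); crop(d,"t6",215,155,305,240,6)
E
```

```text
t 11.90 pos [606.1  -0.7 211.5] x [ 0.006 -0.001 -1.   ] jaw yaw deg 81.8 F [-0.4 -0.6 -1.2] T [-0.04  0.01  0.07] gw 0.802 j [-0.19  0.51  1.29  0.    1.34 -1.62]
delta [-172.1 -314.5  -21.5] units [-4.304 -7.863 -0.537]
```

View pics/s6.png

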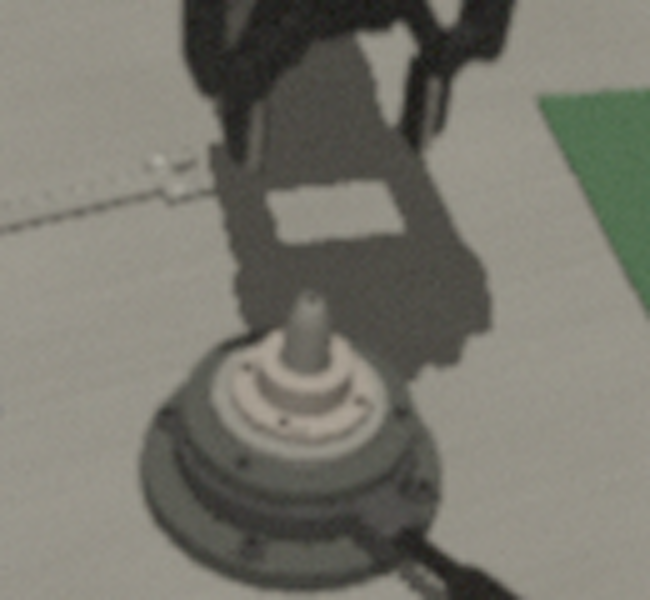

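The hub sits flush on the face with the spigot standing through it. Next is the spacer.

>>> step_arm --commands '[[[-0.38, -0.7, 0], 0], [[-0.38, -0.7, 0], 0], [[-0.38, -0.7, 0], 0], [[-0.38, -0.7, 0], 0], [[-0.38, -0.7, 0], 0]]'

```text
time_s: 12.5
eef_pos: [528.1, -141.4, 205.8]
ee_rot: [0.705, 0.051, 0.706, -0.051]
force: [0.4, 0.2, -0.0]
grip_width: 0.802
```

>>> step_arm --commands '[[[-0.38, -0.7, 0], 0], [[-0.38, -0.7, 0], 0], [[-0.38, -0.7, 0], 0], [[-0.38, -0.7, 0], 0], [[-0.38, -0.7, 0], 0]]'

```text
time_s: 13.0
eef_pos: [452.1, -281.3, 205.9]
ee_rot: [0.705, 0.051, 0.706, -0.05]
force: [0.7, -0.1, 0.2]
grip_width: 0.795
```

>>> step_arm --commands '[[[-0.4, -0.8, -0.5], 0], [[0, 0, -0.7], 0], [[0, 0, -0.7], 0], [[0, 0, -0.7], 0], [[0, 0, 0], 0]]'

```text
time_s: 13.5
eef_pos: [435.5, -310.9, 99.0]
ee_rot: [0.703, 0.053, 0.707, -0.049]
force: [-0.6, 0.9, 0.2]
grip_width: 0.804
```

>>> step_arm --commands '[[[0, 0, 0], 0], [[0, 0, 0], 0]]'

```text
time_s: 13.7
eef_pos: [437.7, -313.0, 104.2]
ee_rot: [0.706, 0.05, 0.705, -0.051]
force: [-0.1, -0.4, 0.0]
grip_width: 0.797
```

```bash
python3 - <<'E'
from h import *
st(); go(433.2,-315.3,16.5)
E
```

```text
t 13.70 pos [ 437.7 -313.   104.2] x [ 0.001 -0.002 -1.   ] jaw yaw deg 81.8 F [-0.1 -0.4  0. ] T [ 0.05 -0.02  0.03] gw 0.797 j [-0.84  0.49  1.63 -0.    1.02 -2.27]
delta [ -4.5  -2.3 -87.7] units [-0.113 -0.058 -2.194]
```

>>> step_arm --commands '[[[-0.11, -0.06, -0.5], 0], [[0, 0, -0.5], 0], [[0, 0, -0.5], 0], [[0, 0, -0.4], 0], [[0, 0, 0], 0]]'

```text
time_s: 14.2
eef_pos: [432.6, -314.6, 26.4]
ee_rot: [0.705, 0.051, 0.706, -0.05]
force: [-0.0, -0.1, 0.1]
grip_width: 0.798
```

>>> step_arm --commands '[[[0, 0, -0.15], 0], [[0, 0, 0], 0], [[0, 0, 0], 0]]'

```text
time_s: 14.5
eef_pos: [433.1, -315.3, 21.7]
ee_rot: [0.706, 0.05, 0.705, -0.051]
force: [-0.2, 0.0, -0.2]
grip_width: 0.803
```

```bash
python3 - <<'E'
from h import *
st(); go(433.2,-315.3,16.5)
E
```

```text
t 14.50 pos [ 433.1 -315.3   21.7] x [ 0.001 -0.001 -1.   ] jaw yaw deg 81.8 F [-0.2  0.  -0.2] T [ 0.03 -0.05 -0.01] gw 0.803 j [-0.85  0.61  1.69 -0.    0.84 -2.27]
delta [ 0.1 -0.  -5.2] units [ 0.002 -0.001 -0.13 ]
```

>>> step_arm --commands '[[[0, 0, -0.13], 0], [[0, 0, 0], 0], [[0, 0, 0], 0]]'

```text
time_s: 14.8
eef_pos: [432.8, -314.9, 15.7]
ee_rot: [0.705, 0.051, 0.705, -0.051]
force: [0.5, 0.6, -0.3]
grip_width: 0.8
```

>>> step_arm --commands '[[[0, 0, 0], 0], [[0, 0, 0], 0], [[0, 0, 0], 0], [[0, 0, 0], 0], [[0, 0, 0], 0]]' --gripper 1 --force 60

```text
time_s: 15.3
eef_pos: [432.9, -315.1, 16.4]
ee_rot: [0.705, 0.051, 0.705, -0.051]
force: [-2.0, 1.2, 6.9]
grip_width: 0.53
```

```bash
python3 - <<'E'
from h import *; from rig import capture
st()
d=capture("wrist"); crop(d,"w7",100,180,460,420,2)
E
```

```text
t 15.30 pos [ 432.9 -315.1   16.4] x [ 0.    -0.001 -1.   ] jaw yaw deg 81.8 F [-2.   1.2  6.9] T [ 0.24  0.3  -0.03] gw 0.530 j [-0.85  0.62  1.69 -0.    0.83 -2.27]
```

View pics/w7.png

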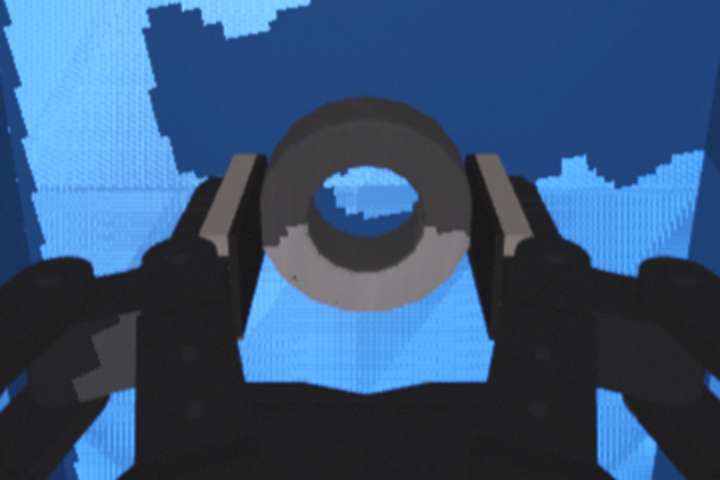

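The ring is between the pads. Lifting, and checking its offset in the grip.

>>> step_arm --commands '[[[0, 0, 0.15], 0], [[0, 0, 0.4], 0], [[0, 0, 0.8], 0], [[0, 0, 0.9], 0], [[0, 0, 0.9], 0]]'

```text
time_s: 15.85
eef_pos: [432.5, -314.6, 143.1]
ee_rot: [0.705, 0.051, 0.705, -0.051]
force: [0.5, -0.2, -1.3]
grip_width: 0.529
```

>>> step_arm --commands '[[[0.1, 0.2, 0.9], 0], [[0.3, 0.6, 0.5], 0], [[0.38, 0.7, 0], 0], [[0.38, 0.7, 0], 0], [[0.38, 0.7, 0], 0]]'

```text
time_s: 16.35
eef_pos: [494.7, -197.7, 197.9]
ee_rot: [0.705, 0.051, 0.705, -0.051]
force: [0.0, -0.3, -2.1]
grip_width: 0.528
```

>>> step_arm --commands '[[[0.38, 0.7, 0], 0], [[0.38, 0.7, 0], 0], [[0.38, 0.7, 0], 0], [[0.38, 0.7, 0], 0], [[0.38, 0.7, 0], 0]]'

```text
time_s: 16.85
eef_pos: [570.7, -57.6, 197.7]
ee_rot: [0.705, 0.051, 0.705, -0.051]
force: [-0.0, 0.4, -2.7]
grip_width: 0.528
```

>>> step_arm --commands '[[[0.38, 0.7, 0], 0], [[0.38, 0.7, 0], 0], [[0, 0, 0], 0], [[0, 0, 0], 0], [[0, 0, 0], 0]]'

```text
time_s: 17.35
eef_pos: [600.4, -3.6, 197.7]
ee_rot: [0.705, 0.051, 0.705, -0.051]
force: [0.0, -0.1, -1.8]
grip_width: 0.53
```

```bash
python3 - <<'E'
from h import *; from rig import capture
s=st(); go(605.2,-0.8,145)
d=capture("wrist"); crop(d,"w8",180,220,400,400,3.5); print(px2w(d,282.8,288.3,s["eef_pos"][2]+3.6)-s["eef_pos"])
E
```

```text
t 17.35 pos [600.4  -3.6 197.7] x [-0.001 -0.    -1.   ] jaw yaw deg 81.7 F [ 0.  -0.1 -1.8] T [-0.03  0.01 -0.  ] gw 0.530 j [-0.2   0.51  1.32 -0.    1.31 -1.63]
delta [  4.8   2.8 -52.7] units [ 0.119  0.071 -1.316]
[ 0.02947177 -0.23372313  3.6       ]
```

View pics/w8.png

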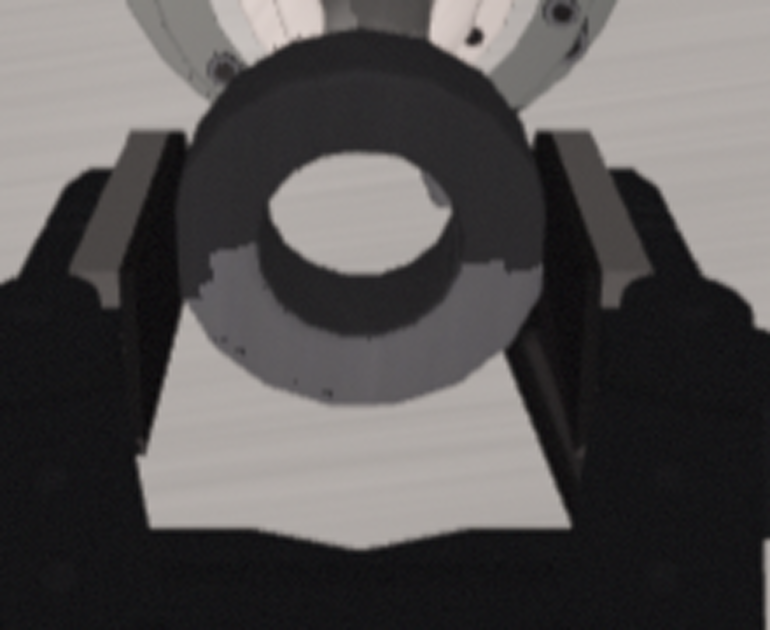

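>>> step_arm --commands '[[[0.12, 0.07, -0.5], 0], [[0, 0, -0.5], 0], [[0, 0, -0.4], 0], [[0, 0, 0], 0], [[0, 0, 0], 0]]'

```text
time_s: 17.9
eef_pos: [605.7, -0.8, 142.4]
ee_rot: [0.705, 0.051, 0.705, -0.051]
force: [0.2, 0.4, -1.9]
grip_width: 0.531
```

```bash
python3 - <<'E'
from h import *
s=st(); go(605.2,-0.8,98.4)
E
```

```text
t 17.90 pos [605.7  -0.8 142.4] x [ 0. -0. -1.] jaw yaw deg 81.7 F [ 0.2  0.4 -1.9] T [ 0.01  0.   -0.02] gw 0.531 j [-0.19  0.58  1.37 -0.    1.19 -1.62]
delta [ -0.5  -0.  -44. ] units [-0.012 -0.    -1.099]
```

>>> step_arm --commands '[[[-0.01, 0, -0.15], 0], [[0, 0, -0.15], 0], [[0, 0, -0.1], 0], [[0, 0, -0.1], 0], [[0, 0, 0], 0]]'

```text
time_s: 18.4
eef_pos: [605.0, -0.1, 121.1]
ee_rot: [0.705, 0.051, 0.706, -0.051]
force: [-0.1, -0.1, -2.8]
grip_width: 0.532
```

>>> step_arm --commands '[[[0, 0, -0.1], 0], [[0, 0, -0.15], 0], [[0, 0, -0.1], 0], [[0, 0, 0], 0], [[0, 0, 0], 0]]'

```text
time_s: 18.9
eef_pos: [605.2, -0.2, 107.6]
ee_rot: [0.705, 0.051, 0.705, -0.051]
force: [0.2, -0.1, -1.1]
grip_width: 0.53
```

```bash
python3 - <<'E'
from h import *
s=st(); go(605.2,-0.8,98.4)
E
```

```text
t 18.90 pos [ 6.052e+02 -2.000e-01  1.076e+02] x [-0.  0. -1.] jaw yaw deg 81.8 F [ 0.2 -0.1 -1.1] T [ 0.02 -0.06  0.03] gw 0.530 j [-0.19  0.61  1.41 -0.    1.12 -1.62]
delta [-0.  -0.6 -9.2] units [-0.001 -0.016 -0.231]
```

>>> step_arm --commands '[[[0, -0.01, -0.1], 0], [[0, 0, -0.07], 0], [[0, 0, -0.03], 0], [[0, 0, -0.01], 0], [[0, 0, 0], 0]]'

```text
time_s: 19.4
eef_pos: [605.2, -0.6, 99.3]
ee_rot: [0.705, 0.051, 0.705, -0.051]
force: [1.1, -0.2, -1.7]
grip_width: 0.528
```

>>> step_arm --commands '[[[0, 0, -0.02], 0], [[0, 0, 0], 0], [[0, 0, 0], 0]]'

```text
time_s: 19.7
eef_pos: [605.2, -0.6, 98.6]
ee_rot: [0.705, 0.051, 0.705, -0.051]
force: [-0.8, 0.3, -1.7]
grip_width: 0.53
```

```bash
python3 - <<'E'
from h import *
s=st(); go(605.2,-0.8,98.4)
E
```

```text
t 19.70 pos [ 6.052e+02 -6.000e-01  9.860e+01] x [ 0. -0. -1.] jaw yaw deg 81.8 F [-0.8  0.3 -1.7] T [ 0.01  0.02 -0.07] gw 0.530 j [-0.19  0.63  1.41 -0.    1.1  -1.62]
delta [-0.  -0.2 -0.2] units [-0.001 -0.006 -0.004]
```

>>> step_arm --commands '[[[0, 0, -0.02], 0], [[0, 0, 0], 0], [[0, 0, 0], 0]]'

```text
time_s: 20.0
eef_pos: [605.3, -0.6, 98.4]
ee_rot: [0.705, 0.051, 0.705, -0.051]
force: [-3.1, 1.2, 5.6]
grip_width: 0.531
```

>>> step_arm --commands '[[[0, 0, -0.01], 0], [[0, 0, 0], 0], [[0, 0, 0], 0]]'

```text
time_s: 20.3
eef_pos: [605.3, -0.6, 98.4]
ee_rot: [0.706, 0.051, 0.705, -0.051]
force: [-5.6, 0.1, 8.3]
grip_width: 0.528
```

Seated at 98.4, as computed, with an upward reaction. Releasing.

>>> step_arm --commands '[[[0, 0, 0], 0], [[0, 0, 0], 0], [[0, 0, 0], 0]]' --gripper -0.6

```text
time_s: 20.6
eef_pos: [605.3, -0.6, 97.1]
ee_rot: [0.705, 0.051, 0.705, -0.051]
force: [1.1, -0.4, -0.7]
grip_width: 0.801
```

>>> step_arm --commands '[[[0, 0, 0.3], 0], [[0, 0, 0.7], 0], [[0, 0, 0.8], 0], [[0, 0, 0.8], 0], [[0, 0, 0], 0]]'

```text
time_s: 21.1
eef_pos: [606.9, -0.8, 206.9]
ee_rot: [0.708, 0.05, 0.702, -0.051]
force: [-0.3, 0.4, -0.4]
grip_width: 0.799
```

```bash
python3 - <<'E'
from h import *; from rig import capture
st(); go(468,320,240)
e=capture("scene"); crop(e,"s9",260,130,390,250,5)
E
```

```text
t 21.10 pos [606.9  -0.8 206.9] x [ 0.009 -0.002 -1.   ] jaw yaw deg 81.8 F [-0.3  0.4 -0.4] T [-0.   -0.02  0.03] gw 0.799 j [-0.19  0.52  1.29  0.    1.32 -1.62]
delta [-138.9  320.8   33.1] units [-3.473  8.021  0.828]
```

View pics/s9.png

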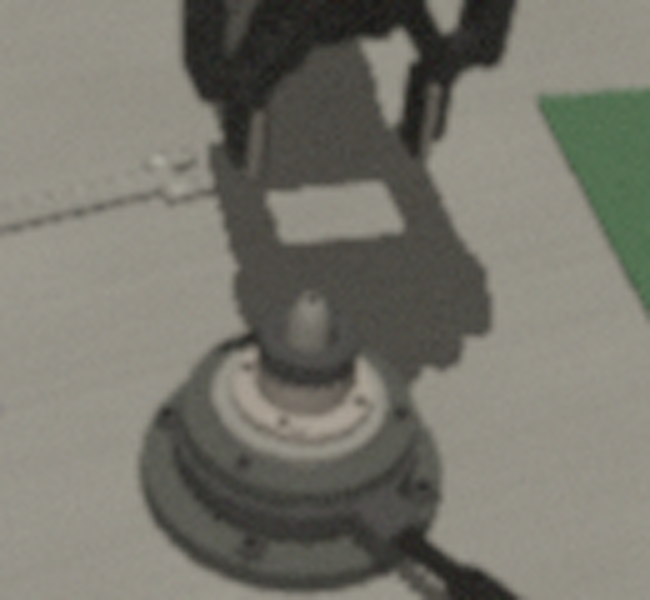

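The spacer is seated level on the hub. Next is a viewpoint over the mat.

>>> step_arm --commands '[[[-0.37, 0.76, 0.4], 0], [[-0.37, 0.76, 0.4], 0], [[-0.37, 0.76, 0], 0], [[-0.37, 0.76, 0], 0], [[-0.37, 0.76, 0], 0]]'

```text
time_s: 21.65
eef_pos: [530.1, 152.5, 232.7]
ee_rot: [0.705, 0.051, 0.706, -0.051]
force: [0.6, 1.1, 0.0]
grip_width: 0.796
```

>>> step_arm --commands '[[[-0.37, 0.76, 0], 0], [[-0.37, 0.76, 0], 0], [[-0.37, 0.76, 0], 0], [[-0.37, 0.76, 0], 0], [[-0.37, 0.76, 0], 0]]'

```text
time_s: 22.15
eef_pos: [456.2, 304.5, 232.6]
ee_rot: [0.705, 0.051, 0.706, -0.051]
force: [0.1, 0.2, 0.4]
grip_width: 0.799
```

>>> step_arm --commands '[[[-0.37, 0.76, 0], 0], [[0, 0, 0], 0], [[0, 0, 0], 0], [[0, 0, 0], 0]]'

```text
time_s: 22.55
eef_pos: [442.7, 333.1, 232.9]
ee_rot: [0.705, 0.051, 0.705, -0.051]
force: [0.2, 0.6, 0.0]
grip_width: 0.798
```

```bash
python3 - <<'E'
from h import *; from rig import capture
import pickle
st(); d=capture("wrist"); pickle.dump(d,open("w10.pkl","wb")); crop(d,"w10",180,80,400,320,2.5)
print(w2px(d,(568.4,328.3,40)),w2px(d,(446.9,346.5,40)))
t=pickle.load(open("top.pkl","rb")); print("gauge",px2w(t,152,158,34),px2w(t,131,118,234))
E
```

```text
t 22.55 pos [442.7 333.1 232.9] x [-0.001 -0.001 -1.   ] jaw yaw deg 81.7 F [0.2 0.6 0. ] T [ 0.02 -0.05  0.02] gw 0.798 j [ 0.43  0.38  1.42 -0.    1.34 -0.99]
[295.07211314 297.47520724] [296.93688239 188.77445247]
gauge [714.66802707 258.96652794  34.        ] [757.61828637 251.85429102 234.        ]
```

View pics/w10.png

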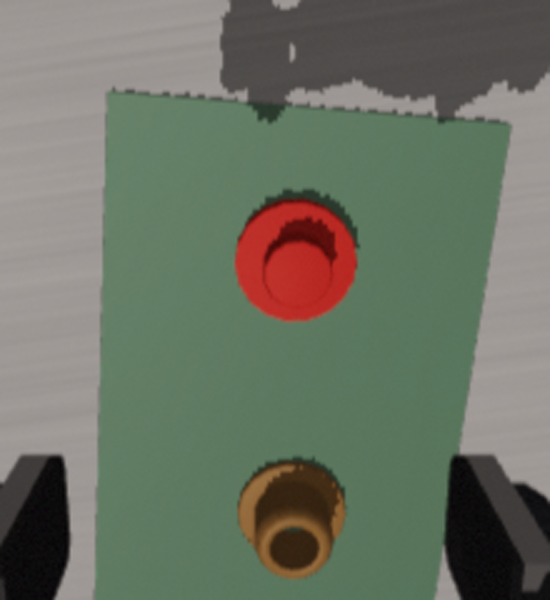

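```bash
python3 - <<'E'
from h import *; import pickle
d=pickle.load(open("w10.pkl","rb"))
print(px2w(d,297.3,298.1,40),px2w(d,180+291/2.5-.3,80+512/2.5-.3,10),px2w(d,298.9,188.5,40),px2w(d,180+296/2.5-.3,80+260/2.5-.3,18))
E
```

```text
[569.52778744 330.62760207  40.        ] [569.61357534 330.4292835   10.        ] [446.90322722 348.47061224  40.        ] [446.88525484 348.63854882  18.        ]
```

>>> step_arm --commands '[[[0.63, -0.02, -0.5], 0], [[0.63, -0.02, -0.5], 0], [[0.63, -0.02, -0.5], 0], [[0.63, -0.01, -0.5], 0], [[0.64, -0.01, -0.5], 0]]'

```text
time_s: 23.1
eef_pos: [570.3, 329.4, 132.3]
ee_rot: [0.705, 0.051, 0.705, -0.051]
force: [-0.4, -0.5, 0.3]
grip_width: 0.8
```

>>> step_arm --commands '[[[0, 0, -0.5], 0], [[0, 0, -0.5], 0], [[0, 0, -0.5], 0], [[0, 0, 0], 0], [[0, 0, 0], 0]]'

```text
time_s: 23.6
eef_pos: [569.3, 330.1, 73.8]
ee_rot: [0.705, 0.051, 0.705, -0.051]
force: [-0.9, -0.2, 0.3]
grip_width: 0.801
```

```bash
python3 - <<'E'
from h import *
st(); go(569.3,330,22.5)
E
```

```text
t 23.60 pos [569.3 330.1  73.8] x [ 0.  0. -1.] jaw yaw deg 81.7 F [-0.9 -0.2  0.3] T [-0.07 -0.05 -0.03] gw 0.801 j [ 0.35  0.76  1.24 -0.    1.14 -1.08]
delta [ -0.   -0.1 -51.3] units [-0.000e+00 -1.000e-03 -1.282e+00]
```

>>> step_arm --commands '[[[0, 0, -0.4], 0], [[0, 0, -0.4], 0], [[0, 0, -0.4], 0], [[0, 0, 0], 0], [[0, 0, 0], 0]]'

```text
time_s: 24.1
eef_pos: [568.7, 330.6, 24.9]
ee_rot: [0.705, 0.051, 0.706, -0.051]
force: [-0.1, 0.1, -0.4]
grip_width: 0.8
```

```bash
python3 - <<'E'
from h import *
st(); go(569.3,330,22.5)
E
```

```text
t 24.10 pos [568.7 330.6  24.9] x [-0.001 -0.    -1.   ] jaw yaw deg 81.8 F [-0.1  0.1 -0.4] T [ 0.02 -0.    0.05] gw 0.800 j [ 0.35  0.82  1.27 -0.    1.05 -1.08]
delta [ 0.6 -0.6 -2.4] units [ 0.015 -0.016 -0.059]
```

>>> step_arm --commands '[[[0.01, -0.01, -0.03], 0], [[0, 0, 0], 0], [[0, 0, 0], 0]]'

```text
time_s: 24.4
eef_pos: [569.4, 330.3, 24.6]
ee_rot: [0.706, 0.051, 0.705, -0.051]
force: [0.1, -0.3, -0.2]
grip_width: 0.803
```

>>> step_arm --commands '[[[0, 0, 0], 0], [[0, 0, 0], 0], [[0, 0, 0], 0], [[0, 0, 0], 0], [[0, 0, 0], 0]]' --gripper 1 --force 60

```text
time_s: 24.9
eef_pos: [569.5, 330.3, 24.6]
ee_rot: [0.706, 0.051, 0.705, -0.051]
force: [-0.4, 0.4, 5.7]
grip_width: 0.395
```

```bash
python3 - <<'E'
from h import *; from rig import capture
st()
d=capture("wrist"); crop(d,"w11",100,180,460,420,2)
E
```

```text
t 24.90 pos [569.5 330.3  24.6] x [ 0.001  0.    -1.   ] jaw yaw deg 81.8 F [-0.4  0.4  5.7] T [0.05 0.09 0.03] gw 0.395 j [ 0.35  0.82  1.27 -0.    1.05 -1.08]
```

View pics/w11.png

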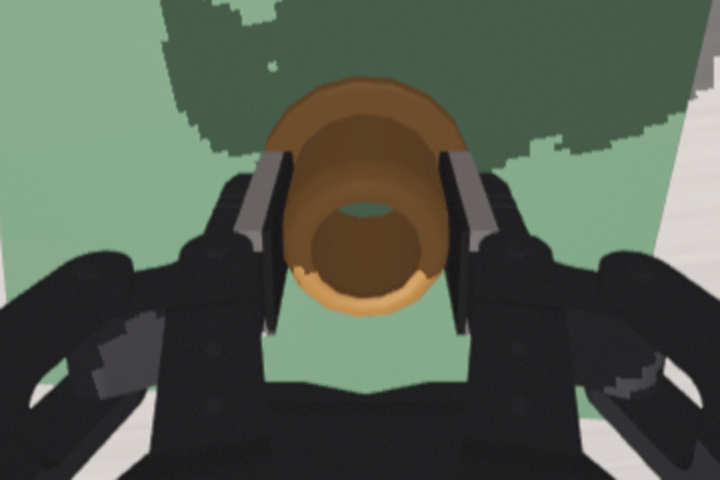

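>>> step_arm --commands '[[[0, 0, 0.15], 0], [[0, 0, 0.4], 0], [[0, 0, 0.8], 0], [[0, 0, 0.9], 0], [[0, 0, 0.9], 0]]'

```text
time_s: 25.45
eef_pos: [568.9, 330.1, 152.3]
ee_rot: [0.705, 0.051, 0.705, -0.051]
force: [0.1, 0.1, -2.0]
grip_width: 0.396
```

>>> step_arm --commands '[[[0.02, -0.2, 0.9], 0], [[0.07, -0.6, 0.35], 0], [[0.09, -0.84, 0], 0], [[0.09, -0.84, 0], 0], [[0.09, -0.84, 0], 0]]'

```text
time_s: 25.95
eef_pos: [583.4, 196.2, 201.1]
ee_rot: [0.705, 0.051, 0.705, -0.051]
force: [0.7, -0.2, -1.9]
grip_width: 0.392
```

>>> step_arm --commands '[[[0.09, -0.84, 0], 0], [[0.09, -0.84, 0], 0], [[0.09, -0.84, 0], 0], [[0.09, -0.84, 0], 0], [[0.08, -0.7, 0], 0]]'

```text
time_s: 26.45
eef_pos: [601.1, 33.3, 201.1]
ee_rot: [0.705, 0.051, 0.705, -0.051]
force: [-0.1, 0.8, -3.3]
grip_width: 0.393
```

>>> step_arm --commands '[[[0, 0, 0], 0], [[0, 0, 0], 0], [[0, 0, 0], 0]]'

```text
time_s: 26.75
eef_pos: [601.1, 35.9, 200.5]
ee_rot: [0.705, 0.051, 0.705, -0.05]
force: [0.1, 0.6, -0.9]
grip_width: 0.393
```

```bash
python3 - <<'E'
from h import *; from rig import capture
s=st(); go(605.2,-0.6,146)
d=capture("wrist"); crop(d,"w12",180,220,400,400,3.5); print(px2w(d,282.8,303.3,s["eef_pos"][2]+15.4)-s["eef_pos"])
E
```

```text
t 26.75 pos [601.1  35.9 200.5] x [ 0.  0. -1.] jaw yaw deg 81.8 F [ 0.1  0.6 -0.9] T [-0.    0.05  0.01] gw 0.393 j [-0.13  0.51  1.31  0.    1.31 -1.56]
delta [  4.1 -36.5 -54.5] units [ 0.103 -0.914 -1.364]
[-0.13593051 -0.23350616 15.4       ]
```

View pics/w12.png

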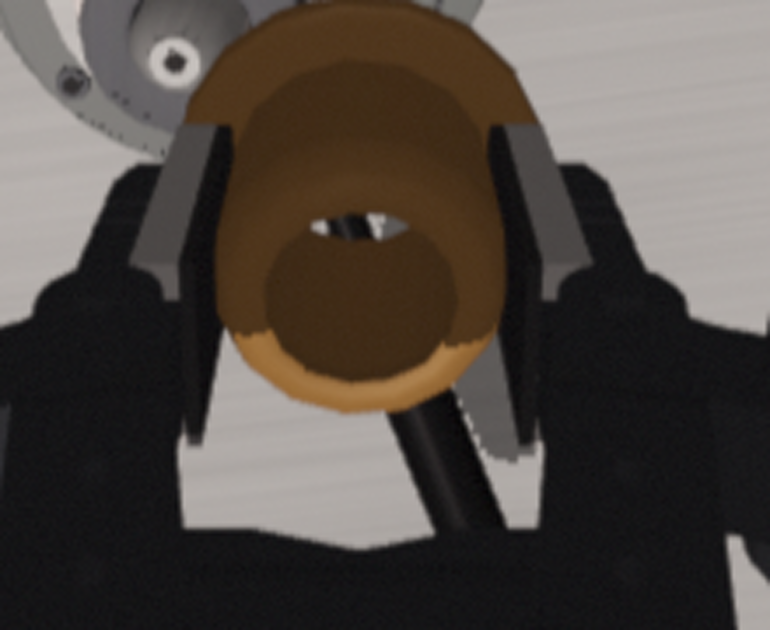

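```bash
python3 - <<'E'
from h import *; from rig import capture
d=capture("wrist"); print(px2w(d,229.4,237.4,120))
E
```

```text
[605.50677718  -1.45605751 120.        ]
```

>>> step_arm --commands '[[[0.05, -0.45, 0], 0], [[0.05, -0.46, 0], 0], [[0, 0, -0.5], 0], [[0, 0, -0.5], 0], [[0, 0, -0.3], 0]]'

```text
time_s: 27.35
eef_pos: [604.8, -2.5, 146.5]
ee_rot: [0.705, 0.051, 0.706, -0.051]
force: [-1.2, -0.0, -1.6]
grip_width: 0.397
```

>>> step_arm --commands '[[[0, 0, 0], 0], [[0, 0, 0], 0]]'

```text
time_s: 27.55
eef_pos: [605.6, -1.8, 148.8]
ee_rot: [0.706, 0.051, 0.705, -0.051]
force: [0.6, -0.2, -0.9]
grip_width: 0.395
```

```bash
python3 - <<'E'
from h import *
s=st(); go(605.2,-0.6,122.6)
E
```

```text
t 27.55 pos [605.6  -1.8 148.8] x [ 0.001 -0.    -1.   ] jaw yaw deg 81.7 F [ 0.6 -0.2 -0.9] T [ 0.03  0.06 -0.01] gw 0.395 j [-0.2   0.57  1.37 -0.    1.21 -1.62]
delta [ -0.4   1.2 -26.2] units [-0.01   0.029 -0.654]
```

>>> step_arm --commands '[[[-0.01, 0.02, -0.1], 0], [[0, 0, -0.1], 0], [[0, 0, -0.1], 0], [[0, 0, -0.1], 0], [[0, 0, 0], 0]]'

```text
time_s: 28.05
eef_pos: [604.5, -0.5, 131.4]
ee_rot: [0.705, 0.051, 0.706, -0.051]
force: [0.3, 0.4, -0.8]
grip_width: 0.396
```

>>> step_arm --commands '[[[0, 0, 0], 0], [[0, 0, 0], 0]]'

```text
time_s: 28.25
eef_pos: [604.9, -0.6, 132.3]
ee_rot: [0.705, 0.051, 0.705, -0.051]
force: [-0.8, -0.1, -1.2]
grip_width: 0.393
```

```bash
python3 - <<'E'
from h import *
s=st(); go(605.3,-1,122.6)
E
```

```text
t 28.25 pos [ 6.049e+02 -6.000e-01  1.323e+02] x [ 0. -0. -1.] jaw yaw deg 81.8 F [-0.8 -0.1 -1.2] T [0.05 0.07 0.02] gw 0.393 j [-0.19  0.59  1.38 -0.    1.17 -1.62]
delta [ 0.4 -0.4 -9.7] units [ 0.009 -0.01  -0.242]
```

>>> step_arm --commands '[[[0.01, -0.01, -0.1], 0], [[0, 0, -0.08], 0], [[0, 0, -0.03], 0], [[0, 0, 0], 0], [[0, 0, 0], 0]]'

```text
time_s: 28.75
eef_pos: [605.2, -1.0, 123.7]
ee_rot: [0.705, 0.051, 0.705, -0.051]
force: [-0.9, -0.3, -2.2]
grip_width: 0.396
```

>>> step_arm --commands '[[[0, 0, -0.02], 0], [[0, 0, 0], 0], [[0, 0, 0], 0]]'

```text
time_s: 29.05
eef_pos: [605.2, -0.9, 122.9]
ee_rot: [0.705, 0.051, 0.705, -0.051]
force: [-0.5, -0.4, -2.0]
grip_width: 0.395
```

>>> step_arm --commands '[[[0, 0, -0.02], 0], [[0, 0, 0], 0], [[0, 0, 0], 0]]'

```text
time_s: 29.35
eef_pos: [605.3, -1.0, 122.6]
ee_rot: [0.705, 0.051, 0.705, -0.051]
force: [-2.5, 0.2, 4.9]
grip_width: 0.395
```

>>> step_arm --commands '[[[0, 0, -0.015], 0], [[0, 0, 0], 0], [[0, 0, 0], 0]]'

```text
time_s: 29.65
eef_pos: [605.4, -1.0, 122.6]
ee_rot: [0.706, 0.051, 0.705, -0.051]
force: [-4.3, 0.6, 8.8]
grip_width: 0.393
```

>>> step_arm --commands '[[[0, 0, 0], 0], [[0, 0, 0], 0], [[0, 0, 0], 0]]' --gripper -0.6

```text
time_s: 29.95
eef_pos: [605.2, -1.0, 121.2]
ee_rot: [0.705, 0.051, 0.705, -0.051]
force: [-0.2, -0.6, 0.1]
grip_width: 0.8
```

>>> step_arm --commands '[[[0, 0, 0.2], 0], [[0, 0, 0.6], 0], [[0, 0, 0.8], 0], [[0, 0, 0.8], 0], [[0, 0, 0], 0]]'

```text
time_s: 30.45
eef_pos: [606.8, -1.2, 222.7]
ee_rot: [0.708, 0.05, 0.702, -0.051]
force: [0.4, -0.7, 0.4]
grip_width: 0.8
```

```bash
python3 - <<'E'
from h import *; from rig import capture
st(); go(446.9,348,200)
e=capture("scene"); crop(e,"s13",260,110,390,230,5)
E
```

```text
t 30.45 pos [606.8  -1.2 222.7] x [ 0.008 -0.002 -1.   ] jaw yaw deg 81.8 F [ 0.4 -0.7  0.4] T [-0.    0.02  0.04] gw 0.800 j [-0.19  0.5   1.27  0.    1.36 -1.62]
delta [-159.9  349.2  -22.7] units [-3.997  8.73  -0.567]
```

View pics/s13.png

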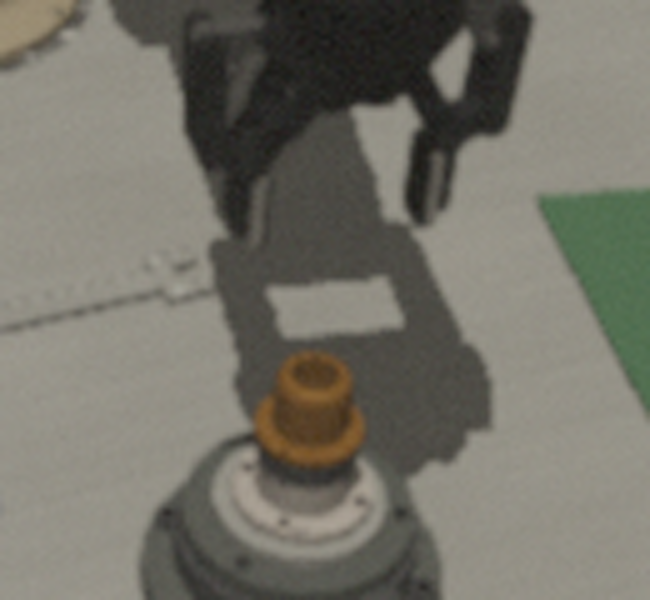

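The bushing is flange down on the spacer. Last is the cap.

>>> step_arm --commands '[[[-0.33, 0.73, 0], 0], [[-0.33, 0.73, 0], 0], [[-0.33, 0.73, 0], 0], [[-0.33, 0.73, 0], 0], [[-0.33, 0.73, 0], 0]]'

```text
time_s: 31.0
eef_pos: [538.2, 146.1, 216.6]
ee_rot: [0.705, 0.051, 0.706, -0.051]
force: [0.6, 0.3, -0.6]
grip_width: 0.799
```

>>> step_arm --commands '[[[-0.33, 0.73, 0], 0], [[-0.33, 0.73, 0], 0], [[-0.33, 0.73, 0], 0], [[-0.33, 0.73, 0], 0], [[-0.33, 0.73, 0], 0]]'

```text
time_s: 31.5
eef_pos: [472.2, 292.1, 216.6]
ee_rot: [0.705, 0.051, 0.706, -0.051]
force: [0.7, -0.3, 0.9]
grip_width: 0.8
```

>>> step_arm --commands '[[[-0.33, 0.73, -0.4], 0], [[-0.33, 0.73, -0.7], 0], [[0, 0, -0.8], 0], [[0, 0, -0.8], 0], [[0, 0, 0], 0]]'

```text
time_s: 32.0
eef_pos: [444.4, 348.4, 105.1]
ee_rot: [0.702, 0.049, 0.708, -0.052]
force: [-0.6, 0.1, 0.8]
grip_width: 0.801
```

>>> step_arm --commands '[[[0, 0, 0], 0], [[0, 0, 0], 0]]'

```text
time_s: 32.2
eef_pos: [447.6, 349.7, 111.2]
ee_rot: [0.706, 0.051, 0.704, -0.05]
force: [0.1, -0.5, 0.2]
grip_width: 0.799
```

```bash
python3 - <<'E'
from h import *
st(); go(446.9,348,31)
E
```

```text
t 32.20 pos [447.6 349.7 111.2] x [ 0.002  0.001 -1.   ] jaw yaw deg 81.7 F [ 0.1 -0.5  0.2] T [ 0.04 -0.01  0.01] gw 0.799 j [ 0.46  0.54  1.53  0.    1.07 -0.97]
delta [ -0.7  -1.7 -80.2] units [-0.018 -0.042 -2.004]
```

>>> step_arm --commands '[[[0, -0.03, -0.5], 0], [[0, 0, -0.5], 0], [[0, 0, -0.5], 0], [[0, 0, -0.3], 0], [[0, 0, 0], 0]]'

```text
time_s: 32.7
eef_pos: [446.7, 348.1, 37.2]
ee_rot: [0.705, 0.051, 0.706, -0.051]
force: [-0.1, 0.3, -0.4]
grip_width: 0.798
```

>>> step_arm --commands '[[[0, 0, 0], 0], [[0, 0, 0], 0]]'

```text
time_s: 32.9
eef_pos: [447.5, 348.6, 38.8]
ee_rot: [0.706, 0.051, 0.705, -0.05]
force: [-0.1, 0.1, 0.8]
grip_width: 0.801
```

```bash
python3 - <<'E'
from h import *
st(); go(446.9,348.2,31)
E
```

```text
t 32.90 pos [447.5 348.6  38.8] x [ 0.002  0.001 -1.   ] jaw yaw deg 81.8 F [-0.1  0.1  0.8] T [-0.01  0.05  0.04] gw 0.801 j [ 0.46  0.64  1.58 -0.    0.92 -0.97]
delta [-0.6 -0.4 -7.8] units [-0.014 -0.009 -0.194]
```

>>> step_arm --commands '[[[-0.01, -0.01, -0.19], 0], [[0, 0, 0], 0], [[0, 0, 0], 0]]'

```text
time_s: 33.2
eef_pos: [446.3, 347.8, 29.8]
ee_rot: [0.705, 0.051, 0.705, -0.051]
force: [0.3, -0.1, -0.2]
grip_width: 0.799
```

>>> step_arm --commands '[[[0, 0, 0], 0], [[0, 0, 0], 0], [[0, 0, 0], 0], [[0, 0, 0], 0], [[0, 0, 0], 0]]' --gripper 1 --force 40

```text
time_s: 33.7
eef_pos: [446.6, 347.9, 30.2]
ee_rot: [0.705, 0.051, 0.705, -0.051]
force: [-0.5, 0.6, 4.0]
grip_width: 0.31
```

```bash
python3 - <<'E'
from h import *; from rig import capture
st()
d=capture("wrist"); crop(d,"w14",100,180,460,420,2)
E
```

```text
t 33.70 pos [446.6 347.9  30.2] x [ 0.001  0.    -1.   ] jaw yaw deg 81.8 F [-0.5  0.6  4. ] T [-0.14  0.03  0.  ] gw 0.310 j [ 0.45  0.65  1.59 -0.    0.9  -0.97]
```

View pics/w14.png

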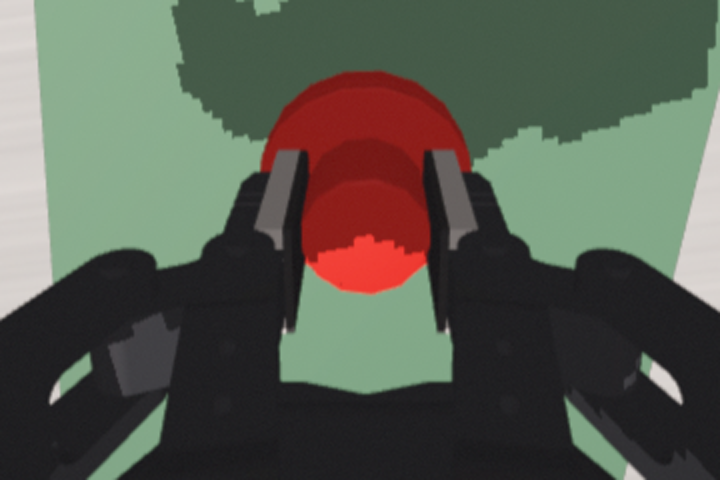

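>>> step_arm --commands '[[[0, 0, 0.15], 0], [[0, 0, 0.4], 0], [[0, 0, 0.8], 0], [[0, 0, 0.9], 0], [[0, 0, 0.9], 0]]'

```text
time_s: 34.25
eef_pos: [446.1, 347.7, 157.3]
ee_rot: [0.705, 0.051, 0.706, -0.051]
force: [0.7, -0.2, -0.6]
grip_width: 0.313
```

>>> step_arm --commands '[[[0.1, -0.2, 0.9], 0], [[0.2, -0.5, 0.6], 0], [[0.33, -0.73, 0], 0], [[0.33, -0.73, 0], 0], [[0.33, -0.73, 0], 0]]'

```text
time_s: 34.75
eef_pos: [498.2, 231.1, 216.1]
ee_rot: [0.705, 0.051, 0.705, -0.051]
force: [0.1, 1.0, -0.7]
grip_width: 0.307
```

>>> step_arm --commands '[[[0.33, -0.73, 0], 0], [[0.33, -0.73, 0], 0], [[0.33, -0.73, 0], 0], [[0.33, -0.73, 0], 0], [[0.33, -0.73, 0], 0]]'

```text
time_s: 35.25
eef_pos: [564.2, 85.0, 216.0]
ee_rot: [0.705, 0.051, 0.705, -0.051]
force: [-0.3, 0.5, 0.1]
grip_width: 0.312
```

>>> step_arm --commands '[[[0.33, -0.5, 0], 0], [[0.3, -0.4, 0], 0], [[0, 0, 0], 0], [[0, 0, 0], 0], [[0, 0, 0], 0]]'

```text
time_s: 35.75
eef_pos: [588.7, 51.0, 215.9]
ee_rot: [0.705, 0.051, 0.705, -0.05]
force: [-0.0, 0.6, -0.6]
grip_width: 0.313
```

```bash
python3 - <<'E'
from h import *; from rig import capture
s=st(); go(605.3,-1,170)
d=capture("wrist"); crop(d,"w15",150,180,400,380,3); print(px2w(d,282.8,297.8,s["eef_pos"][2]+9.8)-s["eef_pos"])
E
```

```text
t 35.75 pos [588.7  51.  215.9] x [-0.  0. -1.] jaw yaw deg 81.8 F [-0.   0.6 -0.6] T [-0.03  0.01  0.03] gw 0.313 j [-0.11  0.48  1.33  0.    1.34 -1.54]
delta [ 16.6 -52.  -45.9] units [ 0.414 -1.301 -1.149]
[ 0.84734577 -0.34701099  9.8       ]
```

View pics/w15.png

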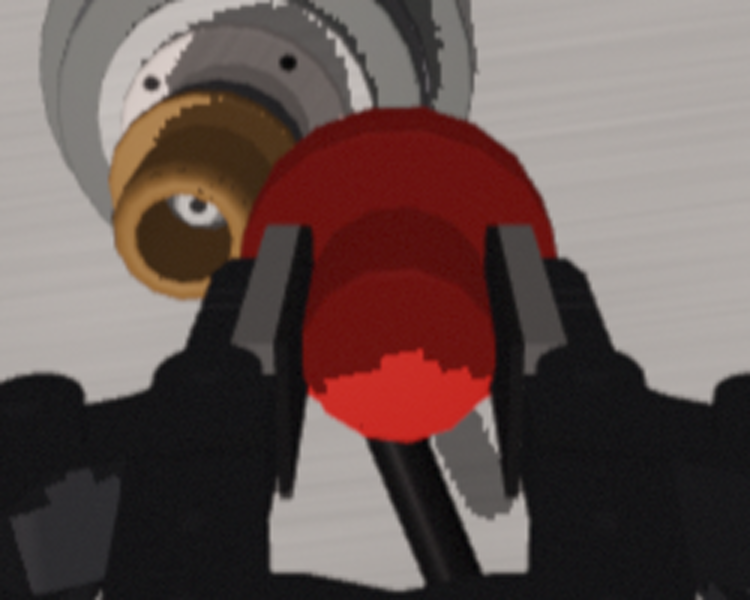

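```bash
python3 - <<'E'
from h import *; from rig import capture
s=st()
d=capture("wrist"); print(px2w(d,211,259,138))
crop(d,"w16",180,210,245,290,8)
E
```

```text
t 35.80 pos [588.8  51.1 216. ] x [-0.  0. -1.] jaw yaw deg 81.8 F [-0.1 -0.2 -0.3] T [0.03 0.03 0.07] gw 0.312 j [-0.11  0.48  1.33  0.    1.34 -1.54]
[606.15217732  -1.38956587 138.        ]
```

View pics/w16.png

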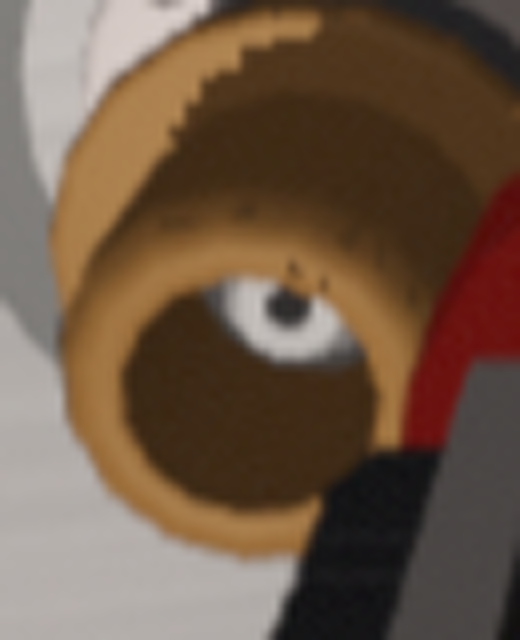

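>>> step_arm --commands '[[[0.14, -0.43, 0], 0], [[0.14, -0.43, 0], 0], [[0.13, -0.44, 0], 0], [[0, 0, -0.5], 0], [[0, 0, -0.4], 0]]'

```text
time_s: 36.35
eef_pos: [606.0, -3.8, 179.1]
ee_rot: [0.705, 0.051, 0.705, -0.052]
force: [-0.1, -0.7, -1.0]
grip_width: 0.306
```

>>> step_arm --commands '[[[0, 0, 0], 0], [[0, 0, 0], 0], [[0, 0, 0], 0]]'

```text
time_s: 36.65
eef_pos: [606.2, -2.3, 181.0]
ee_rot: [0.706, 0.051, 0.705, -0.051]
force: [-0.4, -0.3, -0.7]
grip_width: 0.313
```

```bash
python3 - <<'E'
from h import *
s=st(); go(605.2,-1.1,154.2)
E
```

```text
t 36.65 pos [606.2  -2.3 181. ] x [ 0.002 -0.    -1.   ] jaw yaw deg 81.7 F [-0.4 -0.3 -0.7] T [ 0.02 -0.02  0.01] gw 0.313 j [-0.2   0.54  1.33 -0.    1.27 -1.62]
delta [ -1.    1.2 -26.8] units [-0.024  0.029 -0.67 ]
```

>>> step_arm --commands '[[[-0.02, 0.03, -0.1], 0], [[0, 0, -0.1], 0], [[0, 0, -0.1], 0], [[0, 0, 0], 0], [[0, 0, 0], 0]]'

```text
time_s: 37.15
eef_pos: [604.8, -0.5, 167.8]
ee_rot: [0.705, 0.051, 0.705, -0.051]
force: [0.5, 0.5, -0.8]
grip_width: 0.312
```

>>> step_arm --commands '[[[0, 0, 0], 0], [[0, 0, 0], 0]]'

```text
time_s: 37.35
eef_pos: [604.9, -0.5, 168.1]
ee_rot: [0.705, 0.051, 0.705, -0.051]
force: [-0.6, -0.4, -0.0]
grip_width: 0.312
```

```bash
python3 - <<'E'
from h import *; from rig import capture
s=st(); go(605.2,-1.1,154.2)
e=capture("scene"); crop(e,"s17",270,110,380,230,5)
E
```

```text
t 37.35 pos [ 6.049e+02 -5.000e-01  1.681e+02] x [ 0. -0. -1.] jaw yaw deg 81.8 F [-0.6 -0.4 -0. ] T [-0.04 -0.01  0.01] gw 0.312 j [-0.19  0.55  1.35 -0.    1.25 -1.62]
delta [  0.3  -0.6 -13.9] units [ 0.008 -0.014 -0.347]
```

View pics/s17.png

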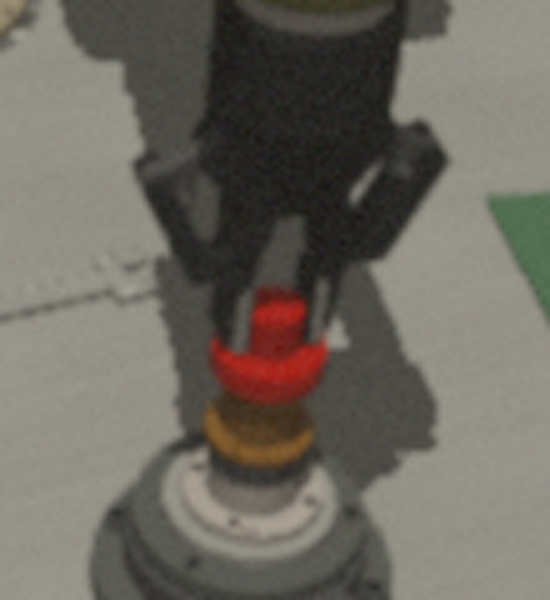

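>>> step_arm --commands '[[[0.01, -0.015, -0.07], 0], [[0, 0, -0.05], 0], [[0, 0, -0.05], 0], [[0, 0, 0], 0], [[0, 0, 0], 0]]'

```text
time_s: 37.9
eef_pos: [605.2, -1.1, 161.1]
ee_rot: [0.705, 0.051, 0.705, -0.051]
force: [-0.2, 0.5, -0.3]
grip_width: 0.31
```

>>> step_arm --commands '[[[0, 0, -0.05], 0], [[0, 0, -0.05], 0], [[0, 0, 0], 0], [[0, 0, 0], 0]]'

```text
time_s: 38.3
eef_pos: [605.2, -1.1, 157.0]
ee_rot: [0.705, 0.051, 0.705, -0.051]
force: [0.6, 0.0, -0.5]
grip_width: 0.313
```

```bash
python3 - <<'E'
from h import *
s=st(); go(605.2,-1.1,154.2)
E
```

```text
t 38.30 pos [605.2  -1.1 157. ] x [-0.  0. -1.] jaw yaw deg 81.8 F [ 0.6  0.  -0.5] T [-0.05  0.03  0.01] gw 0.313 j [-0.2   0.56  1.36  0.    1.22 -1.62]
delta [-0.   0.  -2.8] units [-0.     0.001 -0.071]
```

>>> step_arm --commands '[[[0, 0, -0.04], 0], [[0, 0, -0.02], 0], [[0, 0, 0], 0], [[0, 0, 0], 0]]'

```text
time_s: 38.7
eef_pos: [605.2, -1.2, 154.7]
ee_rot: [0.705, 0.051, 0.705, -0.051]
force: [1.0, 0.1, 0.1]
grip_width: 0.31
```

>>> step_arm --commands '[[[0, 0, -0.02], 0], [[0, 0, 0], 0], [[0, 0, 0], 0]]'

```text
time_s: 39.0
eef_pos: [605.3, -1.2, 154.1]
ee_rot: [0.705, 0.051, 0.705, -0.051]
force: [-0.5, -0.2, 1.0]
grip_width: 0.31
```

>>> step_arm --commands '[[[0, 0, -0.01], 0], [[0, 0, 0], 0], [[0, 0, 0], 0]]'

```text
time_s: 39.3
eef_pos: [605.4, -1.2, 154.0]
ee_rot: [0.706, 0.051, 0.705, -0.051]
force: [-1.5, 0.3, 4.8]
grip_width: 0.31
```

The cap bottoms at 154.0, against 154.2 expected. Releasing and withdrawing.

>>> step_arm --commands '[[[0, 0, 0], 0], [[0, 0, 0], 0], [[0, 0, 0], 0], [[0, 0, 0], 0]]' --gripper -0.6

```text
time_s: 39.7
eef_pos: [605.2, -1.1, 153.3]
ee_rot: [0.705, 0.051, 0.705, -0.051]
force: [0.6, -0.2, -0.7]
grip_width: 0.802
```

>>> step_arm --commands '[[[0, 0, 0.2], 0], [[0, 0, 0.6], 0], [[0, 0, 0.8], 0], [[-0.3, 0, 0.4], 0], [[-0.5, 0, 0], 0]]'

```text
time_s: 40.2
eef_pos: [574.1, -1.4, 236.5]
ee_rot: [0.707, 0.051, 0.703, -0.051]
force: [0.5, -0.3, -0.5]
grip_width: 0.8
```

>>> step_arm --commands '[[[-0.7, 0, 0], 0], [[-0.7, 0, 0], 0], [[-0.7, 0, 0], 0], [[-0.5, 0, 0], 0], [[0, 0, 0], 0]]'

```text
time_s: 40.7
eef_pos: [467.9, -1.0, 234.4]
ee_rot: [0.706, 0.051, 0.705, -0.051]
force: [0.8, -0.7, 0.9]
grip_width: 0.801
```

>>> step_arm --commands '[[[0, 0, 0], 0], [[0, 0, 0], 0], [[0, 0, 0], 0]]'

```text
time_s: 41.0
eef_pos: [469.8, -1.2, 233.4]
ee_rot: [0.705, 0.051, 0.705, -0.051]
force: [-0.1, 0.2, -0.3]
grip_width: 0.801
```

```bash
python3 - <<'E'
from h import *; from rig import capture
st()
e=capture("scene"); cv2.imwrite("pics/s18.png",e["image"]); crop(e,"s18c",260,120,400,260,4.2)
w=capture("wrist"); cv2.imwrite("pics/w18.png",w["image"])
t=capture("top"); cv2.imwrite("pics/t18.png",t["image"])
print("scene pred captop",w2px(e,(605.3,-1,164)),"wrist captop",w2px(w,(605.3,-1,164)),"cup z142",w2px(w,(605.3,-1,142)))
E
```

```text
t 41.00 pos [469.8  -1.2 233.4] x [-0.  0. -1.] jaw yaw deg 81.8 F [-0.1  0.2 -0.3] T [-0.03 -0.01  0.01] gw 0.801 j [-0.25  0.2   1.67  0.    1.27 -1.68]
scene pred captop [323.29561275 174.79318033] wrist captop [308.87295254 396.2177252 ] cup z142 [306.85766266 374.1389994 ]
```

View pics/s18c.png

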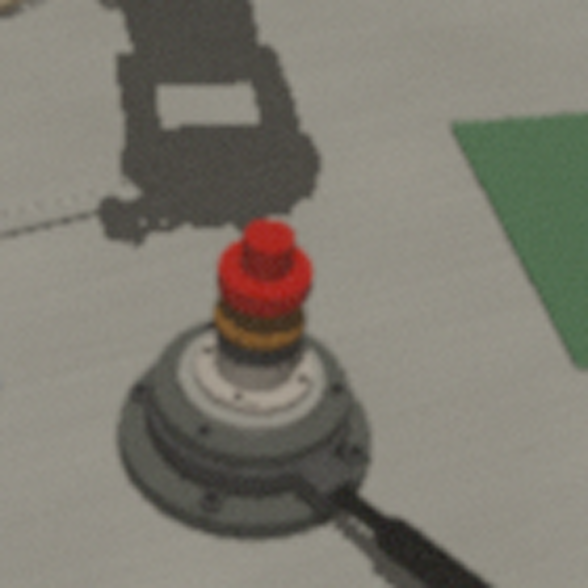

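View pics/w18.png

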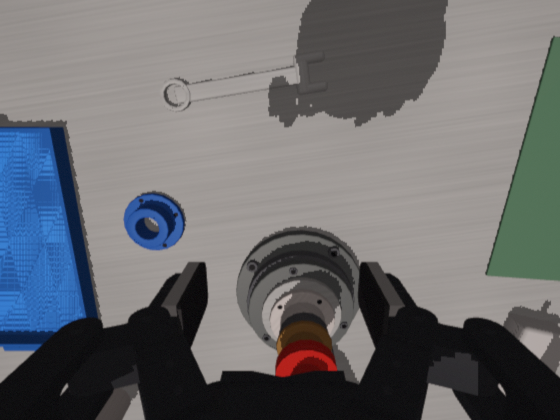

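View pics/t18.png

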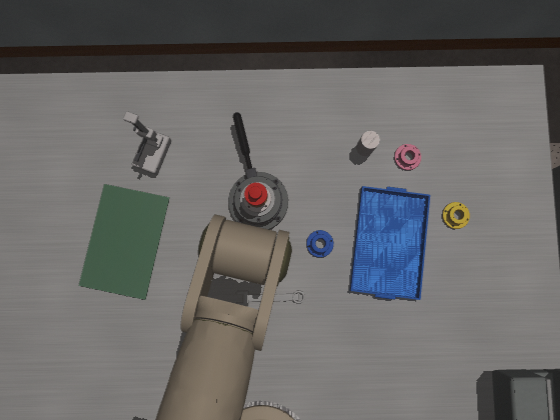

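The stack stands upright and in order. The boss top is at scene pixel (324,176), against (323.3,174.8) predicted for fully home, which is within that camera's usual offset. The lever, gauge, stub and coloured look-alikes are at the same pixels as at the start. Handing in.

```bash
python3 - <<'E'
from rig import ticket
print(ticket.finish_job())
E
```

```text
the job is handed in; nothing more can be done
None
```

The hub, spacer, bushing and end cap are stacked on the spigot in that order and standing free. I handed the job in at about 41 s; the hand-in gives no verdict.

- **Seating:** I lowered each part until it met a light upward push of about 5–10 N, then let go. The heights at contact matched my calculated fully-home heights within about 0.2 mm.

| Part | Contact height (gripper z, mm) | Calculated fully-home height (mm) |
|---|---|---|
| Hub | 80.0 | 79.9 |
| Spacer | 98.4 | 98.4 |
| Bushing | 122.6 | 122.6 |
| End cap | 154.0 | 154.2 |

- **Last pictures:** The stack looks upright and centred. The top of the cap's boss was 1–1.5 pixels (about 2 mm) from where I predicted in the scene view. That camera showed the same size of offset from the start, so I put it down to calibration.
- **Left alone:** The cam lever, height gauge, bar stub and the coloured look-alike hubs appear in the same places as at the start. The spanner looks unmoved too, though the arm partly hid it in the last top view.
- **Disagreement:** The top and wrist cameras differed by about 2 mm sideways on the bushing and the cap. I went mainly by the wrist camera, and both parts were centred in the grip.

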